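Load reed blocks into the tuning box

TASK

Load the tuning box for a sounding session: squeeze the red tab to move the locking slide from park to its middle (load) detent and let the tab spring out there, then draw the reed tray out to its stop and lay every reed block from the bench flat on the tray's floor, none on top of another. Push the tray fully shut and, squeezing the tab again, move the slide on to the last (sound) detent so that it latches there. Leave the other things on the bench where they are.

Things in the scene. Friction and masses are not known exactly. Their poses are not given: they have to be found in the camera images.
- tuning_box: Green enamelled tuning bellows box, fixed to the bench, 260 mm deep (its x), 290 mm wide (its y). Origin: centre of its underside, on the bench; x points into the box, away from the robot, y to the left. Front half (x -130 to 0): flat deck 90 mm above the bench. Rear half: pleated bellows part 125 mm high, brass reed shoe on top. Crank on the rear of its left side, not used.
- wind_slide (a joint): Position of the black locking slide on the deck, m, growing along the box's +y. Detents: 0 = park (start), 0.040 = load, 0.080 = sound; 0 and 0.080 are also the ends of travel. Cannot leave a notch unless the tab is squeezed. Friction 2 N. In park and sound a hidden bolt locks the tray shut (or, if the tray is out, keeps it from shutting); only in load can the tray move freely.
- comb: Steel comb fixed on the deck in front of the slide. Origin and axes as the tuning box. Three notches 12 mm wide, at box y = -40 (park), 0 (load), +40 mm (sound), take the 6 mm tooth at the foot of the red tab: 3 mm play either way. It stands 9 mm above the deck, at box x -116 to -104 mm; the slide's tooth stays in it until the tab is squeezed 4 mm.
- latch_tab (a joint): How far the red tab is squeezed towards the black cheek, m: 0 = sprung out (tooth in a notch), 0.004 or more = tooth clear of the comb, 0.010 = fully squeezed. If let go between two notches it stays at about 0.004: not seated. Moves along the box's +x; spring 3.5 N at rest, 8.5 N fully squeezed.
- slide_grip (a point): Where to pinch the slide, 122 mm above the bench; moves with it, axes as the box's. Fingers close along the box's x, tips at least 11 mm above the deck. Red tab (26 mm wide along y) on the robot's side: outer face 23 mm from here at rest, 13 mm fully squeezed. Black cheek on the far side (+x), 30 mm wide: outer face 13 mm from here, rigid. Top 48 mm above the deck. A 40 N grip squeezes it fully.
- reed_tray (a joint): How far the reed tray is drawn out, m: 0 = shut, 0.125 = its stop. It slides along the box's -x (towards the robot). Friction 2 N; stays where it is left.
- tray_handle (a point): Middle of the tray's brass bar handle, 60 mm above the bench, 35 mm in front of the tray's front panel; moves with the tray, axes as the box's. The bar is 10 mm square and 110 mm long along the box's y, on posts 45 mm either side of its middle, with a 30 mm gap behind it for a finger; grip it from above, fingers closing along the box's x.
- tray_floor (a point): Centre of the tray's inner floor, 20 mm above the bench; moves with the tray, axes as the box's. Inside 120 mm along x, 250 mm along y, no partitions. Side walls 26 mm above the floor; back wall 52 mm with a notch in its middle; front panel 56 mm (top 76 mm above the bench). Drawn to the stop, the whole floor is clear of the deck.
- block1: Rosewood reed block edged with brass reed plates: a bar 100 mm long (its x), 30 mm wide (its y), 26 mm high, 80 to 170 g. Origin: centre of its underside. Lies flat on the bench at the start, to the left or right of the box's front; may be absent.
- block2: Rosewood reed block edged with brass reed plates: a bar 100 mm long (its x), 30 mm wide (its y), 26 mm high, 80 to 170 g. Origin: centre of its underside. Lies flat on the bench at the start, to the left or right of the box's front; may be absent.
- block3: Rosewood reed block edged with brass reed plates: a bar 100 mm long (its x), 30 mm wide (its y), 26 mm high, 80 to 170 g. Origin: centre of its underside. Lies flat on the bench at the start, to the left or right of the box's front; may be absent.
- block4: Rosewood reed block edged with brass reed plates: a bar 100 mm long (its x), 30 mm wide (its y), 26 mm high, 80 to 170 g. Origin: centre of its underside. Lies flat on the bench at the start, to the left or right of the box's front; may be absent.
- pitch_pipe: Bystander: round chromatic pitch pipe, steel disc 72 mm across, 20 mm thick. Origin: centre of its underside. Not needed.
- reed_pan: Bystander: six-sided rosewood reed pan, 150 mm across, 14 mm thick. Origin: centre of its underside. Not needed.
- reed_lifter: Bystander: steel reed lifter with a wooden grip, 175 mm long. Origin: centre of its underside. Not needed.
- needle_file: Bystander: file with a yellow handle, 195 mm long. Origin: centre of its underside. Not needed.
- screw_cup: Bystander: blue ceramic cup, 70 mm across, 50 mm tall. Origin: centre of its underside. Not needed.

How it is judged:
On the way, in this order (a step that is already met when the one before it is completed fails the run):
1. the slide sits in the load detent (middle), tab sprung out, tray still shut (value of joint wind_slide between 0.035 and 0.045 m and value of joint latch_tab below 0.0015 m and value of joint reed_tray below 0.01 m), for 0.2 s.
2. the reed tray is drawn out to its stop (within 5 mm) (value of joint reed_tray above 0.12 m), for 0.2 s.
3. every reed block present lies flat on the floor of the drawn-out tray, let go (x of block1 in the frame of tray_floor between -0.055 and 0.055 m and y of block1 in the frame of tray_floor between -0.115 and 0.115 m and z of block1 in the frame of tray_floor between -0.005 and 0.006 m and angle between each of block1, block2, block3, block4's own z axis and vertical below 0.15 rad and x of block2 in the frame of tray_floor between -0.055 and 0.055 m and y of block2 in the frame of tray_floor between -0.115 and 0.115 m and z of block2 in the frame of tray_floor between -0.005 and 0.006 m and x of block3 in the frame of tray_floor between -0.055 and 0.055 m and y of block3 in the frame of tray_floor between -0.115 and 0.115 m and z of block3 in the frame of tray_floor between -0.005 and 0.006 m and x of block4 in the frame of tray_floor between -0.055 and 0.055 m and y of block4 in the frame of tray_floor between -0.115 and 0.115 m and z of block4 in the frame of tray_floor between -0.005 and 0.006 m and linear speed of each of block1, block2, block3, block4 below 0.02 m/s and value of joint reed_tray above 0.09 m and contact force between the fingers and block1 below 0.1 N and contact force between the fingers and block2 below 0.1 N and contact force between the fingers and block3 below 0.1 N and contact force between the fingers and block4 below 0.1 N), for 0.2 s.
4. the tray is shut (within 4 mm) with the blocks in it (x of block1 in the frame of tray_floor between -0.055 and 0.055 m and y of block1 in the frame of tray_floor between -0.115 and 0.115 m and z of block1 in the frame of tray_floor between -0.005 and 0.006 m and angle between each of block1, block2, block3, block4's own z axis and vertical below 0.15 rad and x of block2 in the frame of tray_floor between -0.055 and 0.055 m and y of block2 in the frame of tray_floor between -0.115 and 0.115 m and z of block2 in the frame of tray_floor between -0.005 and 0.006 m and x of block3 in the frame of tray_floor between -0.055 and 0.055 m and y of block3 in the frame of tray_floor between -0.115 and 0.115 m and z of block3 in the frame of tray_floor between -0.005 and 0.006 m and x of block4 in the frame of tray_floor between -0.055 and 0.055 m and y of block4 in the frame of tray_floor between -0.115 and 0.115 m and z of block4 in the frame of tray_floor between -0.005 and 0.006 m and value of joint reed_tray below 0.004 m), for 0.2 s.
At the end, for the whole second after the job is handed in: Every reed block present lies flat on the tray's floor (within its walls, tilt under 0.15 rad, at rest), the tray is shut to within 4 mm, and the slide is within 5 mm of the sound detent (0.080) with its tab sprung out (under 1.5 mm) (all of step 4 and linear speed of each of block1, block2, block3, block4 below 0.02 m/s and value of joint wind_slide between 0.075 and 0.085 m and value of joint latch_tab below 0.0015 m); the robot touches nothing.
It fails at once if a bystander is shifted by more than 5 cm (distance of any of pitch_pipe, reed_pan, reed_lifter, needle_file, screw_cup from where it was at the start of the episode above 0.05 m).
Of block1, block2, block3, block4 only 3 to 4 are there at a start; the rules pass over those that are not, and their reading is None.
At some moment in a run one of block1, block2, block3, block4 may be knocked a few centimetres aside while the robot is not near it.
Once in a run the grip may slacken for a moment while it holds something.
It also fails if it takes over 200 s, if anything falls off the work surface, if the arm or the gripper's body presses on something with over 40 N, if the wrist force passes 120 N, or if a joint passes its speed limit or range.

ROBOT

A 6-joint arm with a two-finger parallel gripper is mounted at the origin on the work surface. World frame = base frame: x ahead of the robot, y to its left, z up, the work surface at z = 0. Lengths are in m, angles in rad, forces in N, time in s.
With the tool pointing down it reaches from about 0.225 to 0.875 m from the base axis. Payload 3.4 kg.
Tool frame: the origin (TCP) lies midway between the tips of the shut fingers; the grasp point (between the pads) lies 19 mm behind it (ctrl.grip_point_offset is the distance from the TCP to the grasp point, in m); z points along the fingers, y is the line along which they close (so a half turn about z gives the same grasp; the last joint's range is limited). The gripper opens to 85 mm and grips with 20 to 120 N. Pads are 22 mm wide; open, the fingers measure 114 mm over their backs; the gripper's body (76 mm by 85 mm) begins 54 mm behind the grasp point. The pads swing forward as they close: fully open they stand 13 mm farther back than shut.
Start: joints at [-1.404, 0.276, 1.505, -0, 1.361, -0.121], TCP at [0.163, -0.551, 0.231] pointing down, gripper open.
Joint ranges: [-2.89, 2.89], [-0.75, 2.08], [0.22, 2.7], [-1.18, 4.32], [0.11, 2.71], [-2.7, 2.7]. Speed limits (rad/s): [2.57, 2.57, 3.14, 3.14, 3.14, 3.14].

INTERFACE

Orientations are given as a 3x3 rotation matrix whose columns are the frame's x, y, z axes.
In Python, from cell import ctrl, vision, outline_of gives the robot as it stands.
- The arm moves only by the shell command python3 -m handwheel 'ROWS' [FORCE]. ROWS is JSON, a list of rows, each an object of numbers: "jaw": the gripper's target within -1 to 1 (fully open at 1, half-way at 0, shut at -1); "dx", "dy", "dz": the shift along the tool's x, y, z in mm; "roll": the turn about the tool's z in rad. A call has 1 to 20 rows; each row shifts and turns the commanded pose from where the row before left it, along the tool's axes as they then stand; what a row does not reach is not made up. A row lasts 1/12 s, in which the tool goes at most 41.7 mm and 7.16 degrees, less where a joint would pass 70% of its speed; a pose out of reach is approached as far as the arm can. A call with a gripper value outside its range is refused whole. The fingers move at their own pace and stop on an object; FORCE is the grip in N (left out, the last holds). Time passes only in rows, so rows that do not move let the fingers close. It gives the time, the measured TCP pose, the force, the opening and the grip force at its end, in the units of the state.
- ctrl.observe(): the state, without advancing time (a new reading comes with each control period).
- vision.snapshot(name): name is "scene" or "side" or "wrist"; returns a dict with "color" (420x560x3 uint8, red, green, blue), "fov_y" (degrees; the focal length in pixels is half the picture's height over the tangent of half this angle, whatever the lens; pixels are square), "cx", "cy" (the principal point, pixels), "R" (3x3) and "t" (3): a world point X has camera coordinates R X + t; the wrist camera has in their place "tool_from_camera" (4x4, takes a point from camera to tool coordinates, whose origin is the TCP and whose axes are the flange's). Camera axes: x right, y down, z forward; pixel columns grow to the right and rows downward; lengths in m; the calibration is good to about 2 mm. The wrist camera is an equidistant fisheye: a pixel r from the principal point sees the ray r / f radians off the axis. A picture is of the moment at which its call begins: read the wrist's pose just before it. There is no depth.
- ctrl.hand_in(): hands the job in; it is judged then, once.
Trained networks look in the newest picture that a camera, given by its name, has taken for a name from the list of things; names that differ only in an ending like _2 or _b are one class to them, and where a whole thing is asked for, a point or a joint stands for the part that bears it (a point fixed in the world has none). Each returns a list of dicts, best first, with "score" (0 to 1); they miss things now and then, are a little off and sometimes report something else, mostly with a low value. They report only what shows in the picture. A call takes as long as a camera call.
- outline_of(name, camera): "mask" (420x560 bool, what is visible of it) and "pixel" ([column, row] in pixels, amid what is visible of it).
The state is a dict: "time_s": time; "qpos": joint angles; "joint_vel": joint speeds; "joint_torque": joint torques, N m; "tool_pos": TCP position; "eef_rot": TCP orientation; "wrist_force": force on the tool from outside, world axes, zero at the start; "moment": the same for the moment, N m; "gripper_width": finger opening in m; "gripper_force": force on a finger pad.
Only numpy, scipy, OpenCV 4.12 (cv2) and the standard library are available. Lean on these libraries where they do the work, as an engineer would, in place of code of your own. Each camera call takes 0.05 s, during which the arm holds its last target. There are 200 camera calls.

## Working session

There is one attempt and no reset: what is moved stays moved. The work goes in short steps, Python scripts to look and compute and a shell command to move; the robot and the scene stay as the last step left them, time stands still between calls to the robot, and variables do not carry over. Pictures are saved under pics/ and viewed, at most 14 in all, crops included, and the job is handed in when it is done.

```bash
ls; mkdir -p pics
cat > h.py <<'E'
import numpy as np, cv2
from cell import ctrl, vision, outline_of
def snap(n,f=None):
    st=ctrl.observe(); s=vision.snapshot(n); s['st']=st
    if f: cv2.imwrite('pics/'+f,s['color'][:,:,::-1])
    return s
def ray(s,px):
    f=s['color'].shape[0]/2/np.tan(np.radians(s['fov_y'])/2)
    u=(np.array(px,float)-[s['cx'],s['cy']])/f
    if 'R' in s:
        R=np.array(s['R']); return -R.T@np.array(s['t']), R.T@np.array([u[0],u[1],1])
    th=np.hypot(*u); d=np.array([*(u/max(th,1e-9)*np.sin(th)),np.cos(th)])
    T=np.array(s['tool_from_camera']); Rt=np.array(s['st']['eef_rot']); p=np.array(s['st']['tool_pos'])
    return p+Rt@T[:3,3], Rt@(T[:3,:3]@d)
def at(s,px,z):
    o,d=ray(s,px); return o+d*(z-o[2])/d[2]
def proj(s,X):
    f=s['color'].shape[0]/2/np.tan(np.radians(s['fov_y'])/2)
    if 'R' in s:
        c=np.array(s['R'])@X+s['t']; return np.array([s['cx'],s['cy']])+f*c[:2]/c[2]
    T=np.array(s['tool_from_camera']); q=np.array(s['st']['eef_rot']).T@(np.array(X)-s['st']['tool_pos'])
    c=T[:3,:3].T@(q-T[:3,3]); r=np.hypot(c[0],c[1]); th=np.arctan2(r,c[2])
    return np.array([s['cx'],s['cy']])+f*th*c[:2]/r
def rect(s,mask,z):
    c=max(cv2.findContours(mask.astype(np.uint8),0,1)[0],key=cv2.contourArea)[:,0]
    P=np.array([at(s,p,z)[:2] for p in c]); (x,y),(w,h),a=cv2.minAreaRect((P*1000).astype(np.float32))
    if w<h: w,h,a=h,w,a+90
    return np.array([x,y])/1000,w,h,(a+90)%180-90
E
python3 - <<'E'
from h import *
np.set_printoptions(precision=3,suppress=True)
a=snap('scene','s0.png');
for n in ['tuning_box','latch_tab','wind_slide','tray_handle','block1','comb','pitch_pipe','reed_pan','reed_lifter','needle_file','screw_cup']:
    for o in outline_of(n,'scene'):
        if o['score']>.3:
            print(n,round(o['score'],2),o['pixel'],at(a,o['pixel'],0.013)[:2], rect(a,o['mask'],.026) if n=='block1' else '')
b=snap('side','d0.png')
for n in ['latch_tab','wind_slide','tray_handle','block1']:
    for o in outline_of(n,'side'):
        if o['score']>.3: print('side',n,round(o['score'],2),o['pixel'],at(b,o['pixel'],0.013)[:2])
cv2.imwrite('pics/both0.png',cv2.resize(np.vstack([a['color'],b['color']])[:,:,::-1],(0,0),fx=.71,fy=.71))
print(-np.array(a['R']).T@a['t'],-np.array(b['R']).T@b['t'],ctrl.grip_point_offset)
E
```

```text
pics
tuning_box 0.58 [215.9, 258.6] [ 0.755 -0.058] 
tuning_box 0.51 [451.6, 358.7] [0.467 0.512] 
latch_tab 0.6 [237.9, 213.4] [ 0.616 -0.154] 
wind_slide 0.78 [234.8, 216.2] [ 0.629 -0.151] 
tray_handle 0.79 [266.6, 221.1] [ 0.564 -0.077] 
block1 0.79 [366.7, 323.0] [0.561 0.33 ] (array([0.568, 0.325]), 105.79489135742188, 35.763267517089844, -14.161178588867188)
block1 0.75 [395.9, 291.3] [0.436 0.316] (array([0.436, 0.312]), 110.85476684570312, 41.746463775634766, -24.74114227294922)
block1 0.61 [229.0, 184.3] [ 0.57  -0.273] (array([ 0.572, -0.27 ]), 101.73214721679688, 50.71576690673828, -17.291046142578125)
comb 0.46 [252.3, 229.3] [ 0.616 -0.079] 
pitch_pipe 0.73 [318.3, 359.3] [0.714 0.322] 
reed_pan 0.88 [181.6, 145.8] [ 0.599 -0.533] 
reed_lifter 0.82 [449.5, 358.3] [0.471 0.509] 
needle_file 0.61 [243.2, 123.3] [ 0.353 -0.505] 
screw_cup 0.93 [174.7, 194.9] [ 0.731 -0.339] 
side latch_tab 0.49 [305.2, 221.4] [0.687 0.034]
side latch_tab 0.39 [299.2, 219.2] [0.667 0.049]
side wind_slide 0.54 [305.1, 221.4] [0.686 0.034]
side tray_handle 0.79 [288.1, 232.2] [ 0.615 -0.019]
side tray_handle 0.37 [263.0, 182.3] [0.556 0.311]
side block1 0.73 [232.1, 187.2] [0.427 0.292]
side block1 0.67 [263.4, 179.2] [0.56  0.335]
side block1 0.59 [287.5, 229.2] [ 0.616 -0.002]
[0.98  0.498 0.919] [ 0.441 -1.203  1.032] 0.0187
```

View pics/s0.png

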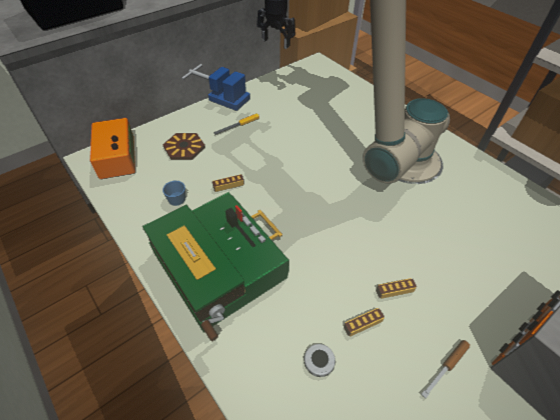

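View pics/d0.png

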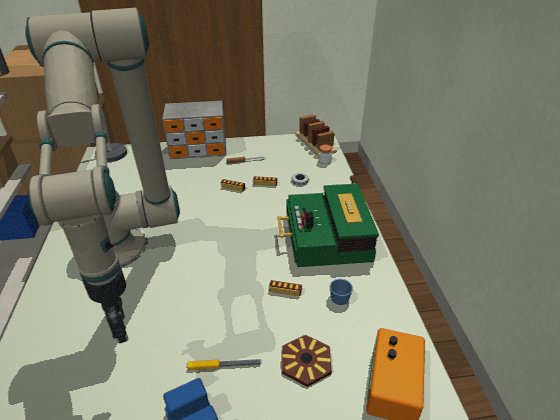

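The scene view shows the box (215,258), red tab (238,213) and handle (268,224). There are three blocks: (366,322) and (396,288) on the left, (228,183) on the right. The side view agrees, with blocks at (233,184), (265,182) and (285,288).

Run:
```python
from h import *
np.set_printoptions(precision=3,suppress=True)
a=snap('scene'); st=ctrl.observe(); print(st['eef_rot'],st['tool_pos'])
oh=outline_of('tray_handle','scene')[0]; print('handle',at(a,oh['pixel'],.06), rect(a,oh['mask'],.06))
ow=outline_of('wind_slide','scene')[0]; print('slide',at(a,ow['pixel'],.118))
# yaw from outline extremes of box front-deck edge: front-left top corner (288,267), front-right top (232,195)
P=at(a,(288,265),.09);Q=at(a,(231,194),.09); print(P,Q,np.linalg.norm(P-Q))
s=snap('wrist'); print(np.array(s['tool_from_camera']),s['fov_y'])
```

```text
[[ 0.959  0.284  0.   ]
 [ 0.284 -0.959 -0.   ]
 [-0.     0.    -1.   ]] [ 0.163 -0.551  0.231]
handle [ 0.591 -0.023  0.06 ] (array([ 0.595, -0.037]), 110.49195861816406, 36.77399444580078, 89.00733184814453)
slide [ 0.616 -0.185  0.118]
[0.641 0.116 0.09 ] [ 0.621 -0.171  0.09 ] 0.28827719966358617
[[ 0.001 -0.945 -0.326  0.086]
 [ 1.     0.001 -0.    -0.001]
 [ 0.001 -0.326  0.945 -0.143]
 [ 0.     0.     0.     1.   ]] 65.70646984690485
```

```bash
python3 -m handwheel '[{"roll":-0.1213,"dz":-12},{"roll":-0.1213,"dz":-12},{"roll":-0.1213,"dz":-12},{"roll":-0.1213,"dz":-12},{"roll":-0.1213,"dz":-12},{"roll":-0.1213,"dz":-12},{"roll":-0.1213,"dz":-12},{"roll":-0.1213,"dz":-12},{"roll":-0.1213,"dz":-12},{"roll":-0.1213,"dz":-12}]'
python3 -m handwheel '[{"dx":31,"dy":21},{"dx":31,"dy":21},{"dx":31,"dy":21},{"dx":31,"dy":21},{"dx":31,"dy":21},{"dx":31,"dy":21},{"dx":31,"dy":21},{"dx":31,"dy":21},{"dx":31,"dy":21},{"dx":31,"dy":21},{"dx":31,"dy":21},{"dx":31,"dy":21},{"dx":31,"dy":21},{"dx":31,"dy":21},{"dx":31,"dy":21},{"dx":31,"dy":21},{"dx":31,"dy":21},{}]'
python3 - <<'E'
from h import *
np.set_printoptions(precision=3,suppress=True)
s=snap('wrist','w1.png'); print(s['st']['tool_pos'],s['st']['eef_rot'],s['st']['qpos'],s['st']['time_s'])
for n,z in [('tray_handle',.065),('wind_slide',.138),('latch_tab',.138),('comb',.099),('block1',.026)]:
    for o in outline_of(n,'wrist'):
        if o['score']>.3: print(n,round(o['score'],2),o['pixel'],at(s,o['pixel'],z),*rect(s,o['mask'],z))
E
```

```text
[ 0.163 -0.551  0.231] [[ 0.959  0.284  0.   ]
 [ 0.284 -0.959 -0.   ]
 [-0.     0.    -1.   ]] [-1.404  0.276  1.505  0.     1.361 -0.121] 1.05invalid input
invalid input
```

View pics/w1.png

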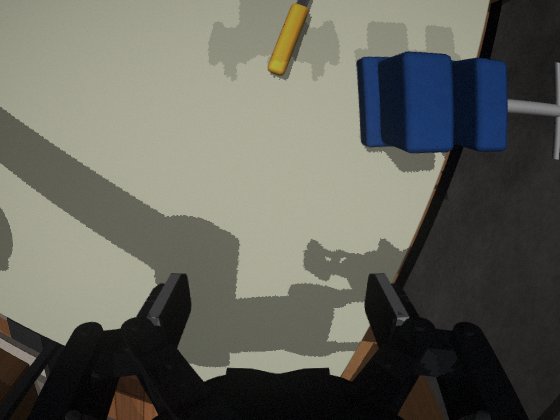

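Moves were refused, probably because every key is needed. The wrist view is still at the start pose, with the vise at (430,100).

```bash
python3 -m handwheel '[{"jaw":1,"dx":0,"dy":0,"dz":-12,"roll":-0.1213}]'; python3 -m handwheel '[{"jaw":1,"dz":-12,"roll":-0.1213}]' | head -c 300
```

```text
time_s: 1.43
tool_pos: [0.163, -0.5499, 0.2412]
eef_rot: [[0.917, 0.4, -0.001], [0.4, -0.917, 0.005], [0.001, -0.005, -1.0]]
wrist_force: [0.0, 0.7, -0.7]
gripper_width: 0.0855
gripper_force: 0.0invalid input
```

```bash
python3 -m handwheel '[{"jaw":1,"dx":0,"dy":0,"dz":-12,"roll":-0.1213},{"jaw":1,"dx":0,"dy":0,"dz":-12,"roll":-0.1213},{"jaw":1,"dx":0,"dy":0,"dz":-12,"roll":-0.1213},{"jaw":1,"dx":0,"dy":0,"dz":-12,"roll":-0.1213},{"jaw":1,"dx":0,"dy":0,"dz":-12,"roll":-0.1213},{"jaw":1,"dx":0,"dy":0,"dz":-12,"roll":-0.1213},{"jaw":1,"dx":0,"dy":0,"dz":-12,"roll":-0.1213},{"jaw":1,"dx":0,"dy":0,"dz":-12,"roll":-0.1213},{"jaw":1,"dx":0,"dy":0,"dz":-12,"roll":-0.1213}]'
python3 -m handwheel '[{"jaw":1,"dx":33,"dy":22.5,"dz":0,"roll":0},{"jaw":1,"dx":33,"dy":22.5,"dz":0,"roll":0},{"jaw":1,"dx":33,"dy":22.5,"dz":0,"roll":0},{"jaw":1,"dx":33,"dy":22.5,"dz":0,"roll":0},{"jaw":1,"dx":33,"dy":22.5,"dz":0,"roll":0},{"jaw":1,"dx":33,"dy":22.5,"dz":0,"roll":0},{"jaw":1,"dx":33,"dy":22.5,"dz":0,"roll":0},{"jaw":1,"dx":33,"dy":22.5,"dz":0,"roll":0},{"jaw":1,"dx":33,"dy":22.5,"dz":0,"roll":0},{"jaw":1,"dx":33,"dy":22.5,"dz":0,"roll":0},{"jaw":1,"dx":33,"dy":22.5,"dz":0,"roll":0},{"jaw":1,"dx":33,"dy":22.5,"dz":0,"roll":0},{"jaw":1,"dx":33,"dy":22.5,"dz":0,"roll":0},{"jaw":1,"dx":33,"dy":22.5,"dz":0,"roll":0},{"jaw":1,"dx":33,"dy":22.5,"dz":0,"roll":0},{"jaw":1,"dx":33,"dy":22.5,"dz":0,"roll":0}]'
cat > look.py <<'E'
from h import *
import sys
np.set_printoptions(precision=3,suppress=True)
s=snap('wrist',sys.argv[1]+'.png'); print(s['st']['tool_pos'],s['st']['qpos'],s['st']['time_s'],s['st']['eef_rot'][0])
for n,z in [('tray_handle',.065),('wind_slide',.138),('latch_tab',.138),('comb',.099),('block1',.026)]:
    for o in outline_of(n,'wrist'):
        if o['score']>.3: print(n,round(o['score'],2),o['pixel'],at(s,o['pixel'],z),*rect(s,o['mask'],z))
E
python3 look.py w2
```

```text
time_s: 2.18
tool_pos: [0.1632, -0.5513, 0.3519]
eef_rot: [[0.064, 0.998, -0.0], [0.998, -0.064, -0.0], [-0.0, 0.0, -1.0]]
wrist_force: [-1.1, -0.9, 0.0]
gripper_width: 0.0852
gripper_force: 0.0
time_s: 3.52
tool_pos: [0.5601, -0.0479, 0.3515]
eef_rot: [[0.07, 0.998, 0.0], [0.998, -0.07, -0.0], [-0.0, 0.0, -1.0]]
wrist_force: [0.4, -0.8, 0.3]
gripper_width: 0.085
gripper_force: 0.0
[ 0.56  -0.048  0.351] [-0.209  0.214  1.299 -0.     1.628 -0.139] 3.5167 [0.07  0.998 0.   ]
tray_handle 0.97 [316.8, 150.1] [ 0.616 -0.028  0.065] [ 0.605 -0.039] 284.8045654296875 52.75674057006836 88.28083801269531
wind_slide 0.79 [367.3, 194.4] [ 0.666 -0.071  0.138] [ 0.664 -0.072] 49.469940185546875 39.192630767822266 -2.7854537963867188
latch_tab 0.83 [354.0, 196.1] [ 0.649 -0.072  0.138] [ 0.652 -0.072] 36.87420654296875 17.554168701171875 -62.18530082702637
comb 0.64 [343.2, 152.9] [ 0.645 -0.028  0.099] [ 0.646 -0.07 ] 61.9485969543457 13.957645416259766 87.42264556884766
comb 0.31 [306.1, 365.7] [ 0.588 -0.378  0.099] [ 0.58  -0.376] 82.64483642578125 26.015153884887695 4.55704927444458
```

View pics/w2.png

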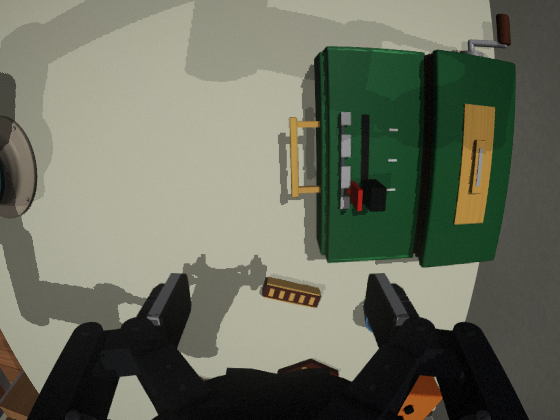

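The wrist view shows the tray front at column 320, handle bar (294,118)-(294,195), comb gaps at (346,131/158/187), red tab (355,196), cheek (375,195) and the right block (292,292).

```bash
cat > fit.py <<'E'
from h import *
np.set_printoptions(precision=4,suppress=True)
s=snap('wrist')
from scipy.optimize import least_squares
g=s['color'].astype(int); hsv=cv2.cvtColor(s['color'],cv2.COLOR_RGB2HSV)
red=((hsv[:,:,0]<8)|(hsv[:,:,0]>172))&(hsv[:,:,1]>150)&(hsv[:,:,2]>100); red[:,:320]=0; red[260:]=0
ys,xs=np.nonzero(red); print('red',xs.min(),xs.max(),ys.min(),ys.max())
# model pts box frame <-> px
M=[((-.13,.145,.09),(328,47)),((-.13,-.145,.09),(330,262)),((-.110,.04,.09),(346,131)),((-.110,0,.09),(346,158.5)),((-.110,-.04,.09),(346,187)),
   ((-.17,.055,.065),(295,118)),((-.17,-.055,.065),(295,195))]
def B(p,X): c,n=np.cos(p[2]),np.sin(p[2]); return np.array([p[0]+c*X[0]-n*X[1],p[1]+n*X[0]+c*X[1],X[2]])
use=[0,1,2,3,4]
f=lambda p:np.concatenate([proj(s,B(p,M[i][0]))-M[i][1] for i in use])
r=least_squares(f,[.76,-.04,-.07]); print(r.x,f(r.x).round(1))
for X,px in M: print(X,(proj(s,B(r.x,X))-px).round(1))
print('grip',B(r.x,(-.082,-.04,.122)))
for i in (5,6): print('bar',at(s,M[i][1],.065))
o=outline_of('block1','wrist')
print([(q['score'],q['pixel']) for q in o])
cv2.imwrite('pics/w2c.png',cv2.resize(s['color'][90:220,270:400,::-1],(0,0),fx=4.5,fy=4.5))
E
python3 fit.py
```

```text
red 359 363 187 208
[ 0.7588 -0.0435 -0.0241] [-0.3 -1.5 -0.   0.2  0.2 -2.5  0.3  1.2  0.   2.9]
(-0.13, 0.145, 0.09) [-0.3 -1.5]
(-0.13, -0.145, 0.09) [-0.   0.2]
(-0.11, 0.04, 0.09) [ 0.2 -2.5]
(-0.11, 0, 0.09) [0.3 1.2]
(-0.11, -0.04, 0.09) [0.  2.9]
(-0.17, 0.055, 0.065) [ 1.9 -1.3]
(-0.17, -0.055, 0.065) [4.4 2.2]
grip [ 0.6758 -0.0815  0.122 ]
bar [0.5876 0.014  0.065 ]
bar [ 0.5816 -0.0908  0.065 ]
[(0.8, [289.6, 289.1])]
```

View pics/w2c.png

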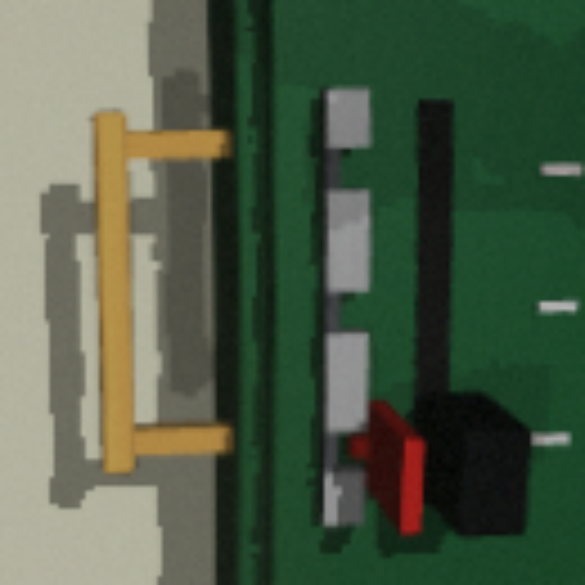

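The crop shows the handle bar from (110,111) to (119,472) and comb gaps at rows 169, 313 and 451. The red tab top is at (412,485), with its tooth in the last (park) gap. I'll refit with these finer points.

```bash
python3 - <<'E'
src=open('fit.py').read()
i=src.index('M=[');j=src.index('def B')
k='''C=lambda u,v:(270+(u+.5)/4.5-.5,90+(v+.5)/4.5-.5)
M=[((-.116,.046,.099),C(325,150)),((-.116,.034,.099),C(325,188)),((-.116,.006,.099),C(325,293)),((-.116,-.006,.099),C(325,333)),((-.116,-.034,.099),C(325,433)),((-.116,-.046,.099),C(325,470)),
((-.104,.046,.099),C(370,150)),((-.104,.034,.099),C(370,189)),((-.104,.006,.099),C(370,292)),((-.104,-.006,.099),C(369,334)),((-.104,-.034,.099),C(368,432)),((-.1699,.055,.065),C(110,111)),((-.1699,-.055,.065),C(119,472))]
'''
src=src[:i]+k+src[j:]
src=src.replace('use=[0,1,2,3,4]','use=range(13)').replace('for i in (5,6)','for i in (11,12)').replace("r=least","M=[((a[0],a[1],a[2]),b) for a,b in M]\nr=least").replace('cv2.imwrite','0 and cv2.imwrite').replace("for X,px in M: print(X,","for X,px in M: 0 and print(X,")
open('fit2.py','w').write(src)
E
sed -i 's/^f=lambda p.*/f=lambda p:np.concatenate([proj(s,B(p,(M[i][0][0]+(p[3] if i>10 else 0),*M[i][0][1:])))-M[i][1] for i in use])/; s/\[.76,-.04,-.07\]/[.76,-.04,-.07,0.]/' fit2.py
python3 fit2.py
```

```text
red 359 363 187 207
[ 0.7577 -0.0429 -0.0352 -0.003 ] [ 0.4 -0.6  0.4  0.6  0.3 -0.3  0.3  0.2 -0.1 -0.3 -0.3  0.5 -0.1 -0.6
 -0.1  0.4 -0.3 -0.2 -0.2 -0.1 -0.5 -0.3  0.   0.2 -0.   0.7]
grip [ 0.6744 -0.08    0.122 ]
bar [0.5869 0.0185 0.065 ]
bar [ 0.5831 -0.0908  0.065 ]
[(0.57, [292.7, 289.3])]
```

Run:
```python
from h import *
s=snap('wrist'); p=[.7577,-.0429,-.0352]
C=lambda u,v:(270+(u+.5)/4.5-.5,90+(v+.5)/4.5-.5)
for u,v in [(400,440),(400,533),(422,440),(422,533),(528,436),(524,533),(462,530),(472,430)]:
    X=at(s,C(u,v),.138)-[p[0],p[1],0]; c,n=np.cos(p[2]),np.sin(p[2]); print(u,v,(c*X[0]+n*X[1]).round(4),(-n*X[0]+c*X[1]).round(4))
```

```text
400 440 -0.1034 -0.0264
400 533 -0.1024 -0.0516
422 440 -0.0975 -0.0265
422 533 -0.0964 -0.0518
528 436 -0.0684 -0.026
524 533 -0.0677 -0.0528
462 530 -0.0853 -0.0513
472 430 -0.084 -0.0241
```

Grip point fitted at box (-0.0805, -0.040), with box yaw -0.035. Next I go above it, descend and squeeze.

```bash
python3 -m handwheel '[{"jaw":1,"dx":0,"dy":0,"dz":0,"roll":-0.035},{"jaw":1,"dx":-4,"dy":16.7,"dz":27,"roll":0},{"jaw":1,"dx":-4,"dy":16.7,"dz":27,"roll":0},{"jaw":1,"dx":-4,"dy":16.7,"dz":27,"roll":0},{"jaw":1,"dx":-4,"dy":16.7,"dz":27,"roll":0},{"jaw":1,"dx":-4,"dy":16.7,"dz":27,"roll":0},{"jaw":1,"dx":-4,"dy":16.7,"dz":27,"roll":0},{"jaw":1,"dx":-4,"dy":16.7,"dz":27,"roll":0},{"jaw":1,"dx":0,"dy":0,"dz":0,"roll":0}]'
python3 -m handwheel '[{"jaw":1,"dx":0,"dy":0,"dz":20,"roll":0},{"jaw":1,"dx":0,"dy":0,"dz":20,"roll":0},{"jaw":1,"dx":0,"dy":0,"dz":17,"roll":0},{"jaw":1,"dx":0,"dy":0,"dz":0,"roll":0}]'
```

```text
time_s: 4.82
tool_pos: [0.6743, -0.0831, 0.1554]
eef_rot: [[0.037, 0.999, -0.008], [0.999, -0.037, 0.002], [0.001, -0.008, -1.0]]
wrist_force: [-1.1, -0.2, -0.3]
gripper_width: 0.0854
gripper_force: 0.0
time_s: 5.15
tool_pos: [0.6723, -0.082, 0.1026]
eef_rot: [[0.036, 0.999, -0.006], [0.999, -0.036, 0.001], [0.001, -0.007, -1.0]]
wrist_force: [-0.9, 0.2, -0.3]
gripper_width: 0.0852
gripper_force: 0.0
```

```bash
python3 -m handwheel '[{"jaw":1,"dx":0,"dy":0,"dz":-1,"roll":0},{"jaw":1,"dx":0,"dy":0,"dz":0,"roll":0},{"jaw":1,"dx":0,"dy":0,"dz":0,"roll":0}]'
```

```text
time_s: 5.4
tool_pos: [0.6762, -0.0824, 0.1087]
eef_rot: [[0.035, 0.999, 0.004], [0.999, -0.035, -0.001], [-0.001, 0.004, -1.0]]
wrist_force: [0.0, 0.6, -0.1]
gripper_width: 0.0854
gripper_force: 0.0
```

```bash
python3 -m handwheel '[{"jaw":-1,"dx":2,"dy":0,"dz":2,"roll":0},{"jaw":-1,"dx":0,"dy":0,"dz":0,"roll":0},{"jaw":-1,"dx":0,"dy":0,"dz":0,"roll":0},{"jaw":-1,"dx":0,"dy":0,"dz":0,"roll":0},{"jaw":-1,"dx":0,"dy":0,"dz":0,"roll":0},{"jaw":-1,"dx":0,"dy":0,"dz":0,"roll":0},{"jaw":-1,"dx":0,"dy":0,"dz":0,"roll":0},{"jaw":-1,"dx":0,"dy":0,"dz":0,"roll":0},{"jaw":-1,"dx":0,"dy":0,"dz":0,"roll":0},{"jaw":-1,"dx":0,"dy":0,"dz":0,"roll":0}]' 40
```

```text
time_s: 6.23
tool_pos: [0.6748, -0.0798, 0.1049]
eef_rot: [[0.035, 0.999, -0.001], [0.999, -0.035, 0.0], [0.0, -0.001, -1.0]]
wrist_force: [-1.1, 0.0, 5.6]
gripper_width: 0.0249
gripper_force: 43.7
```

```bash
python3 -m handwheel '[{"jaw":-1,"dx":5,"dy":0,"dz":0,"roll":0},{"jaw":-1,"dx":5,"dy":0,"dz":0,"roll":0},{"jaw":-1,"dx":5,"dy":0,"dz":0,"roll":0},{"jaw":-1,"dx":5,"dy":0,"dz":0,"roll":0},{"jaw":-1,"dx":5,"dy":0,"dz":0,"roll":0},{"jaw":-1,"dx":5,"dy":0,"dz":0,"roll":0},{"jaw":-1,"dx":5,"dy":0,"dz":0,"roll":0},{"jaw":-1,"dx":5,"dy":0,"dz":0,"roll":0},{"jaw":-1,"dx":0,"dy":0,"dz":0,"roll":0},{"jaw":-1,"dx":0,"dy":0,"dz":0,"roll":0},{"jaw":-1,"dx":0,"dy":0,"dz":0,"roll":0},{"jaw":-1,"dx":0,"dy":0,"dz":0,"roll":0}]'
```

```text
time_s: 7.23
tool_pos: [0.6761, -0.0396, 0.1049]
eef_rot: [[0.035, 0.999, -0.001], [0.999, -0.035, 0.0], [0.0, -0.001, -1.0]]
wrist_force: [-2.5, 1.2, 6.1]
gripper_width: 0.0242
gripper_force: 43.7
```

Moved 40.2 mm. Release gently and look.

```bash
python3 -m handwheel '[{"jaw":1,"dx":0,"dy":0,"dz":0,"roll":0},{"jaw":1,"dx":0,"dy":0,"dz":0,"roll":0},{"jaw":1,"dx":0,"dy":0,"dz":0,"roll":0},{"jaw":1,"dx":0,"dy":0,"dz":0,"roll":0},{"jaw":1,"dx":0,"dy":0,"dz":0,"roll":0},{"jaw":1,"dx":0,"dy":0,"dz":0,"roll":0}]'
python3 -m handwheel '[{"jaw":1,"dx":0,"dy":-8,"dz":-25,"roll":0},{"jaw":1,"dx":0,"dy":-8,"dz":-25,"roll":0},{"jaw":1,"dx":0,"dy":-8,"dz":-25,"roll":0},{"jaw":1,"dx":0,"dy":-8,"dz":-25,"roll":0},{"jaw":1,"dx":0,"dy":-8,"dz":0,"roll":0},{"jaw":1,"dx":0,"dy":-8,"dz":0,"roll":0},{"jaw":1,"dx":0,"dy":-8,"dz":0,"roll":0},{"jaw":1,"dx":0,"dy":0,"dz":0,"roll":0},{"jaw":1,"dx":0,"dy":0,"dz":0,"roll":0}]'
python3 look.py w3
python3 - <<'E'
import cv2; a=cv2.imread('pics/w3.png'); cv2.imwrite('pics/w3c.png',cv2.resize(a[40:280,250:530],(0,0),fx=2.4,fy=2.4))
E
```

```text
time_s: 7.73
tool_pos: [0.6772, -0.0401, 0.1044]
eef_rot: [[0.035, 0.999, 0.001], [0.999, -0.035, -0.0], [-0.0, 0.001, -1.0]]
wrist_force: [0.5, 0.2, -0.4]
gripper_width: 0.0855
gripper_force: 0.0
time_s: 8.48
tool_pos: [0.6197, -0.0379, 0.203]
eef_rot: [[0.035, 0.999, -0.002], [0.999, -0.035, 0.0], [0.0, -0.002, -1.0]]
wrist_force: [0.1, -0.0, 0.6]
gripper_width: 0.0851
gripper_force: 0.0
[ 0.62  -0.038  0.203] [-0.173  0.362  1.448 -0.     1.334 -0.138] 8.4833 [ 0.035  0.999 -0.002]
tray_handle 0.97 [276.7, 182.0] [ 0.621 -0.021  0.065] [ 0.604 -0.039] 288.2758483886719 48.43879699707031 88.28140258789062
wind_slide 0.77 [350.3, 219.5] [ 0.672 -0.032  0.138] [ 0.668 -0.032] 44.94430923461914 41.216636657714844 -1.3633956909179688
latch_tab 0.59 [323.4, 216.8] [ 0.653 -0.029  0.138] [ 0.655 -0.031] 37.47020721435547 13.552974700927734 -71.24424934387207
comb 0.6 [310.5, 199.4] [ 0.648 -0.028  0.099] [ 0.648 -0.038] 122.99002075195312 12.444158554077148 88.75516510009766
block1 0.68 [243.0, 351.6] [ 0.568 -0.257  0.026] [ 0.573 -0.267] 98.60083770751953 51.17879867553711 -15.889122009277344
```

View pics/w3c.png

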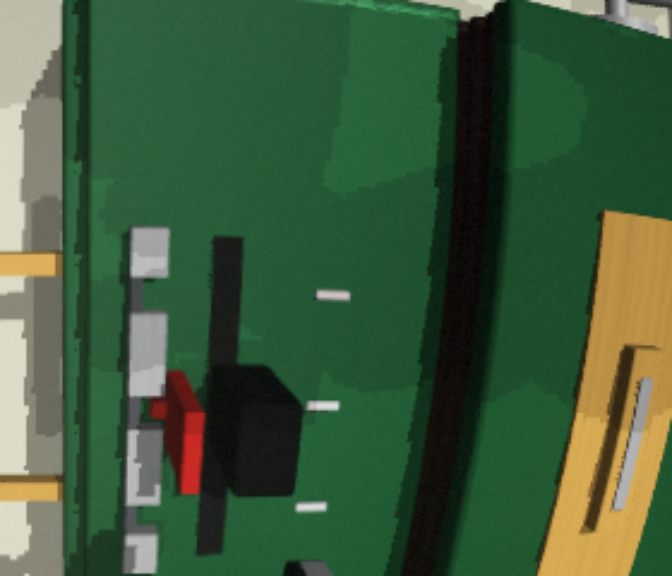

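Slide tooth is seated in the middle gap (158,408), tab sprung out. Next is the handle, with a partly opened gripper.

```bash
python3 -m handwheel '[{"jaw":-0.4,"dx":0,"dy":-12,"dz":20,"roll":0},{"jaw":-0.4,"dx":0,"dy":-12,"dz":20,"roll":0},{"jaw":-0.4,"dx":1,"dy":-11,"dz":20,"roll":0},{"jaw":-0.4,"dx":0,"dy":0,"dz":10,"roll":0},{"jaw":-0.4,"dx":0,"dy":0,"dz":0,"roll":0},{"jaw":-0.4,"dx":0,"dy":0,"dz":0,"roll":0},{"jaw":-0.4,"dx":0,"dy":0,"dz":0,"roll":0}]'
```

```text
time_s: 9.37
tool_pos: [0.5876, -0.0361, 0.1354]
eef_rot: [[0.035, 0.999, 0.003], [0.999, -0.035, -0.001], [-0.001, 0.003, -1.0]]
wrist_force: [0.2, -0.6, 0.0]
gripper_width: 0.0257
gripper_force: 0.0
```

```bash
python3 -m handwheel '[{"jaw":-0.4,"dx":0,"dy":-1,"dz":15,"roll":0},{"jaw":-0.4,"dx":0,"dy":0,"dz":15,"roll":0},{"jaw":-0.4,"dx":0,"dy":0,"dz":15,"roll":0},{"jaw":-0.4,"dx":0,"dy":0,"dz":15,"roll":0},{"jaw":-0.4,"dx":0,"dy":0,"dz":15,"roll":0},{"jaw":-0.4,"dx":0,"dy":0,"dz":13,"roll":0},{"jaw":-0.4,"dx":0,"dy":0,"dz":0,"roll":0},{"jaw":-0.4,"dx":0,"dy":0,"dz":0,"roll":0}]'
python3 -m handwheel '[{"jaw":-1,"dx":0,"dy":0,"dz":0,"roll":0},{"jaw":-1,"dx":0,"dy":0,"dz":0,"roll":0},{"jaw":-1,"dx":0,"dy":0,"dz":0,"roll":0},{"jaw":-1,"dx":0,"dy":0,"dz":0,"roll":0},{"jaw":-1,"dx":0,"dy":0,"dz":0,"roll":0}]' 40
```

```text
time_s: 10.03
tool_pos: [0.5859, -0.036, 0.0469]
eef_rot: [[0.035, 0.999, 0.001], [0.999, -0.035, -0.0], [-0.0, 0.001, -1.0]]
wrist_force: [-0.5, -0.2, 0.3]
gripper_width: 0.0257
gripper_force: 0.0
time_s: 10.45
tool_pos: [0.583, -0.0358, 0.0475]
eef_rot: [[0.034, 0.999, -0.003], [0.999, -0.034, -0.0], [-0.001, -0.003, -1.0]]
wrist_force: [-4.6, -1.0, 3.4]
gripper_width: 0.0089
gripper_force: 39.8
```

```bash
python3 -m handwheel '[{"jaw":-1,"dx":0,"dy":-10,"dz":0,"roll":0},{"jaw":-1,"dx":0,"dy":-10,"dz":0,"roll":0},{"jaw":-1,"dx":0,"dy":-10,"dz":0,"roll":0},{"jaw":-1,"dx":0,"dy":-10,"dz":0,"roll":0},{"jaw":-1,"dx":0,"dy":-10,"dz":0,"roll":0},{"jaw":-1,"dx":0,"dy":-10,"dz":0,"roll":0},{"jaw":-1,"dx":0,"dy":-10,"dz":0,"roll":0},{"jaw":-1,"dx":0,"dy":-10,"dz":0,"roll":0},{"jaw":-1,"dx":0,"dy":-10,"dz":0,"roll":0},{"jaw":-1,"dx":0,"dy":-10,"dz":0,"roll":0},{"jaw":-1,"dx":0,"dy":-10,"dz":0,"roll":0},{"jaw":-1,"dx":0,"dy":-8,"dz":0,"roll":0},{"jaw":-1,"dx":0,"dy":-6,"dz":0,"roll":0},{"jaw":-1,"dx":0,"dy":0,"dz":0,"roll":0},{"jaw":-1,"dx":0,"dy":0,"dz":0,"roll":0},{"jaw":-1,"dx":0,"dy":0,"dz":0,"roll":0}]'
```

```text
time_s: 11.78
tool_pos: [0.459, -0.0317, 0.0474]
eef_rot: [[0.034, 0.999, -0.001], [0.999, -0.034, -0.001], [-0.001, -0.001, -1.0]]
wrist_force: [-1.8, -1.9, 12.6]
gripper_width: 0.0092
gripper_force: 42.0
```

```bash
python3 -m handwheel '[{"jaw":-1,"dx":0,"dy":-2,"dz":0,"roll":0},{"jaw":-1,"dx":0,"dy":-2,"dz":0,"roll":0},{"jaw":-1,"dx":0,"dy":0,"dz":0,"roll":0},{"jaw":-1,"dx":0,"dy":0,"dz":0,"roll":0}]'
```

```text
time_s: 12.12
tool_pos: [0.4581, -0.0317, 0.0474]
eef_rot: [[0.035, 0.999, 0.004], [0.999, -0.035, -0.001], [-0.001, 0.004, -1.0]]
wrist_force: [3.5, -0.2, 7.1]
gripper_width: 0.0087
gripper_force: 41.4
```

Tray is at its stop. Release, lift and turn for the right block.

```bash
python3 -m handwheel '[{"jaw":-0.4,"dx":0,"dy":0,"dz":0,"roll":0},{"jaw":-0.4,"dx":0,"dy":0,"dz":0,"roll":0},{"jaw":-0.4,"dx":0,"dy":0,"dz":0,"roll":0},{"jaw":-0.4,"dx":0,"dy":0,"dz":-20,"roll":0},{"jaw":-0.4,"dx":0,"dy":0,"dz":-20,"roll":0},{"jaw":-0.4,"dx":0,"dy":0,"dz":-20,"roll":0},{"jaw":1,"dx":0,"dy":0,"dz":-15,"roll":-0.121},{"jaw":1,"dx":0,"dy":0,"dz":-15,"roll":-0.121},{"jaw":1,"dx":0,"dy":0,"dz":-15,"roll":-0.121},{"jaw":1,"dx":0,"dy":0,"dz":-15,"roll":-0.121},{"jaw":1,"dx":0,"dy":0,"dz":-15,"roll":-0.121},{"jaw":1,"dx":0,"dy":0,"dz":-15,"roll":-0.121},{"jaw":1,"dx":0,"dy":0,"dz":-15,"roll":-0.121},{"jaw":1,"dx":0,"dy":0,"dz":-15,"roll":-0.121},{"jaw":1,"dx":0,"dy":0,"dz":0,"roll":-0.121},{"jaw":1,"dx":0,"dy":0,"dz":0,"roll":-0.121},{"jaw":1,"dx":0,"dy":0,"dz":0,"roll":-0.121},{"jaw":1,"dx":0,"dy":0,"dz":0,"roll":0}]'
cat > goal.py <<'E'
# usage: goal.py X Y Z yawdeg(of tool y): moves from the present measured pose
import sys,numpy as np
from cell import ctrl
s=ctrl.observe(); R=np.array(s['eef_rot']); X,Y,Z,a=map(float,sys.argv[1:5])
ya=np.degrees(np.arctan2(R[1,1],R[0,1])); d=(a-ya+90)%180-90
y=np.array([np.cos(np.radians(ya+d)),np.sin(np.radians(ya+d)),0]); x=np.cross(y,[0,0,-1])
D=np.array([X,Y,Z])-s['tool_pos']
print('roll',round(-np.radians(d),3),'then dx %.1f dy %.1f dz %.1f'%(1000*D@x,1000*D@y,-1000*D[2]),'  in present axes dx,dy',(1000*R.T@D).round(1)[:2],'q6',round(s['qpos'][5],2),s['time_s'])
E
python3 goal.py .565 -.25 .2 74
python3 - <<'E'
from h import *
np.set_printoptions(precision=3,suppress=True)
a=snap('scene','s4.png')
for o in outline_of('block1','scene'): print(round(o['score'],2),o['pixel'],rect(a,o['mask'],.026))
E
```

```text
time_s: 13.62
tool_pos: [0.4554, -0.031, 0.2255]
eef_rot: [[-0.963, 0.269, -0.003], [0.269, 0.963, 0.0], [0.003, -0.0, -1.0]]
wrist_force: [-0.9, 0.4, -0.5]
gripper_width: 0.0851
gripper_force: 0.0
roll 0.006 then dx -165.7 dy -180.3 dz 25.5   in present axes dx,dy [-164.6 -181.4] q6 -1.52 13.6167
0.9 [225.4, 182.6] (array([ 0.572, -0.269]), 103.08544921875, 56.05614471435547, -17.704185485839844)
0.87 [364.9, 323.1] (array([0.568, 0.325]), 107.79512023925781, 36.276668548583984, -12.239418029785156)
0.75 [392.3, 287.4] (array([0.435, 0.313]), 108.52752685546875, 38.077919006347656, -25.163436889648438)
```

View pics/s4.png

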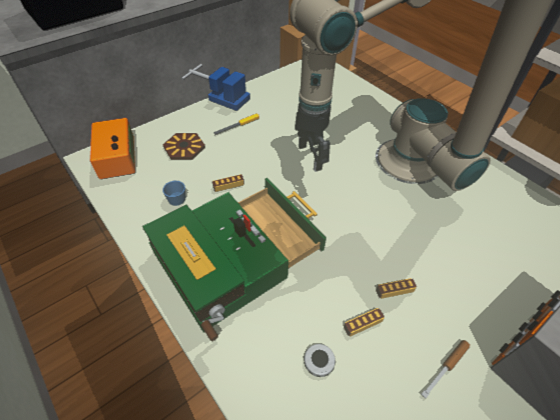

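The tray is fully out with an empty floor (270,235), and the three blocks are at (228,183), (365,322) and (396,288). I'm going over the right block for a closer look.

```bash
python3 -m handwheel '[{"jaw":1,"dx":-23.5,"dy":-26,"dz":4,"roll":0},{"jaw":1,"dx":-23.5,"dy":-26,"dz":4,"roll":0},{"jaw":1,"dx":-23.5,"dy":-26,"dz":4,"roll":0},{"jaw":1,"dx":-23.5,"dy":-26,"dz":4,"roll":0},{"jaw":1,"dx":-23.5,"dy":-26,"dz":4,"roll":0},{"jaw":1,"dx":-23.5,"dy":-26,"dz":4,"roll":0},{"jaw":1,"dx":-23.5,"dy":-26,"dz":4,"roll":0},{"jaw":1,"dx":0,"dy":0,"dz":0,"roll":0},{"jaw":1,"dx":0,"dy":0,"dz":0,"roll":0},{"jaw":1,"dx":0,"dy":0,"dz":0,"roll":0}]'
cat > blk.py <<'E'
from h import *
import sys
from scipy.optimize import minimize
np.set_printoptions(precision=3,suppress=True)
s=snap('wrist',sys.argv[1]+'.png'); print(s['st']['tool_pos'],s['st']['time_s'])
def hull(p,z0):
    c,n=np.cos(p[2]),np.sin(p[2])
    P=[proj(s,(p[0]+c*x-n*y,p[1]+n*x+c*y,z0+z)) for x in(-.05,.05) for y in(-.015,.015) for z in(0,.026)]
    return cv2.convexHull(np.array(P,np.float32))[:,0]
def fit(mask,z0=0.):
    m=mask.astype(np.uint8); c,w,h,a=rect(s,mask,z0+.026)
    def cost(p):
        q=np.zeros(m.shape,np.uint8); cv2.fillConvexPoly(q,np.round(hull(p,z0)*16).astype(np.int32),1,shift=4)
        return 1-(q&m).sum()/max((q|m).sum(),1)
    b=min((minimize(cost,[c[0]+dx,c[1],np.radians(a)],method='Nelder-Mead',options=dict(initial_simplex=np.array([[c[0]+dx,c[1],np.radians(a)]]*4)+np.vstack([[0,0,0],np.diag([.015,.015,.15])]))) for dx in(-.01,.01)),key=lambda r:r.fun)
    return b.x[:2],np.degrees(b.x[2]).round(1),'IoU',round(1-b.fun,3)
z0=float(sys.argv[2]) if len(sys.argv)>2 else 0.
for o in outline_of('block1','wrist'):
    if o['score']>.3 and o['mask'].sum()>200: print(round(o['score'],2),o['pixel'],*fit(o['mask'],z0))
E
python3 blk.py w5
```

```text
time_s: 14.55
tool_pos: [0.5649, -0.2504, 0.1974]
eef_rot: [[-0.962, 0.273, -0.002], [0.273, 0.962, 0.002], [0.003, 0.001, -1.0]]
wrist_force: [0.1, 0.7, 1.3]
gripper_width: 0.0851
gripper_force: 0.0
[ 0.565 -0.25   0.197] 14.55
0.6 [250.9, 194.1] [ 0.569 -0.279] -18.0 IoU 0.95
0.55 [450.0, 136.5] [ 0.545 -0.121] 151.4 IoU 0.118
```

```bash
python3 goal.py .569 -.279 .06 72
```

```text
roll 0.039 then dx -12.8 dy -26.6 dz 138.3   in present axes dx,dy [-11.9 -27.1] q6 -1.83 14.65
```

View pics/w5.png

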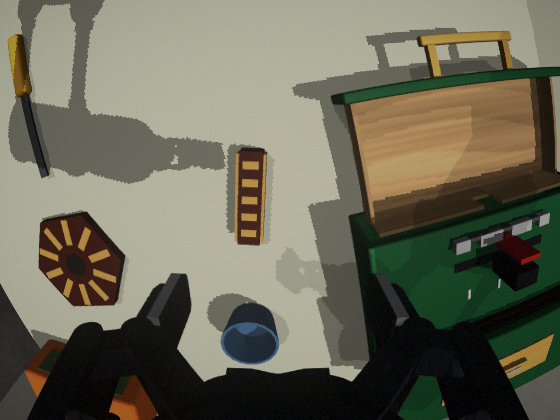

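The block is clear at (251,196), with fingertips at about 185 and 375. The fit is plausible, so I grasp.

```bash
python3 -m handwheel '[{"jaw":0.4,"dx":0,"dy":0,"dz":0,"roll":0.039},{"jaw":0.4,"dx":-3,"dy":-6.5,"dz":34,"roll":0},{"jaw":0.4,"dx":-3,"dy":-6.5,"dz":34,"roll":0},{"jaw":0.4,"dx":-3,"dy":-6.5,"dz":34,"roll":0},{"jaw":0.4,"dx":-3,"dy":-6.5,"dz":34,"roll":0},{"jaw":0.4,"dx":0,"dy":0,"dz":0,"roll":0},{"jaw":0.4,"dx":0,"dy":0,"dz":0,"roll":0},{"jaw":0.4,"dx":0,"dy":0,"dz":0,"roll":0}]'
python3 -m handwheel '[{"jaw":0.4,"dx":0,"dy":0,"dz":20,"roll":0},{"jaw":0.4,"dx":0,"dy":0,"dz":20,"roll":0},{"jaw":0.4,"dx":0,"dy":0,"dz":14,"roll":0},{"jaw":0.4,"dx":0,"dy":0,"dz":0,"roll":0},{"jaw":0.4,"dx":0,"dy":0,"dz":0,"roll":0},{"jaw":0.4,"dx":0,"dy":0,"dz":0,"roll":0}]'
python3 -m handwheel '[{"jaw":-1,"dx":0,"dy":0,"dz":0,"roll":0},{"jaw":-1,"dx":0,"dy":0,"dz":0,"roll":0},{"jaw":-1,"dx":0,"dy":0,"dz":0,"roll":0},{"jaw":-1,"dx":0,"dy":0,"dz":0,"roll":0},{"jaw":-1,"dx":0,"dy":0,"dz":0,"roll":0},{"jaw":-1,"dx":0,"dy":0,"dz":0,"roll":0}]' 45
```

```text
time_s: 15.32
tool_pos: [0.5701, -0.2792, 0.0644]
eef_rot: [[-0.951, 0.308, 0.002], [0.308, 0.951, -0.001], [-0.003, -0.0, -1.0]]
wrist_force: [0.9, -0.0, -0.1]
gripper_width: 0.06
gripper_force: 0.0
time_s: 15.82
tool_pos: [0.5707, -0.2801, 0.011]
eef_rot: [[-0.951, 0.308, 0.004], [0.308, 0.951, -0.002], [-0.004, -0.001, -1.0]]
wrist_force: [-0.1, 0.1, -0.8]
gripper_width: 0.0599
gripper_force: 0.0
time_s: 16.32
tool_pos: [0.5701, -0.2802, 0.0099]
eef_rot: [[-0.951, 0.309, 0.002], [0.309, 0.951, -0.002], [-0.003, -0.001, -1.0]]
wrist_force: [-0.2, -0.2, 6.8]
gripper_width: 0.0289
gripper_force: 46.2
```

```bash
python3 -m handwheel '[{"jaw":0,"dx":0,"dy":0,"dz":0,"roll":0},{"jaw":0,"dx":0,"dy":0,"dz":0,"roll":0},{"jaw":0,"dx":0,"dy":0,"dz":6,"roll":0},{"jaw":-1,"dx":0,"dy":0,"dz":0,"roll":0},{"jaw":-1,"dx":0,"dy":0,"dz":0,"roll":0},{"jaw":-1,"dx":0,"dy":0,"dz":0,"roll":0},{"jaw":-1,"dx":0,"dy":0,"dz":0,"roll":0},{"jaw":-1,"dx":0,"dy":0,"dz":0,"roll":0}]' 60
python3 -m handwheel '[{"jaw":-1,"dx":0,"dy":0,"dz":-15,"roll":0},{"jaw":-1,"dx":0,"dy":0,"dz":-20,"roll":0},{"jaw":-1,"dx":0,"dy":0,"dz":-20,"roll":0},{"jaw":-1,"dx":0,"dy":0,"dz":-20,"roll":0},{"jaw":-1,"dx":0,"dy":0,"dz":-25,"roll":0},{"jaw":-1,"dx":0,"dy":0,"dz":-25,"roll":0},{"jaw":-1,"dx":0,"dy":0,"dz":0,"roll":0},{"jaw":-1,"dx":0,"dy":0,"dz":0,"roll":0}]' 60
python3 goal.py .559 -.111 .13 88
python3 - <<'E'
from h import *
np.set_printoptions(precision=3,suppress=True)
s=snap('scene');p=[.7577,-.0429,-.0352]
for q in [(268,180),(325,240),(323,248)]: print(at(s,q,.076))
w=snap('wrist','w6.png')
E
```

```text
time_s: 16.98
tool_pos: [0.5688, -0.2793, 0.0019]
eef_rot: [[-0.951, 0.309, -0.001], [0.309, 0.951, 0.0], [0.001, 0.0, -1.0]]
wrist_force: [-0.5, 0.4, -1.3]
gripper_width: 0.029
gripper_force: 59.8
time_s: 17.65
tool_pos: [0.5699, -0.28, 0.1287]
eef_rot: [[-0.951, 0.309, 0.003], [0.309, 0.951, -0.002], [-0.003, -0.001, -1.0]]
wrist_force: [1.0, 0.5, -2.4]
gripper_width: 0.0287
gripper_force: 60.0
roll -0.279 then dx 16.8 dy 168.5 dz -1.3   in present axes dx,dy [ 62.5 157.4] q6 -1.82 17.65
[ 0.494 -0.162  0.076]
[0.508 0.11  0.076]
[0.529 0.126 0.076]
```

View pics/w6.png

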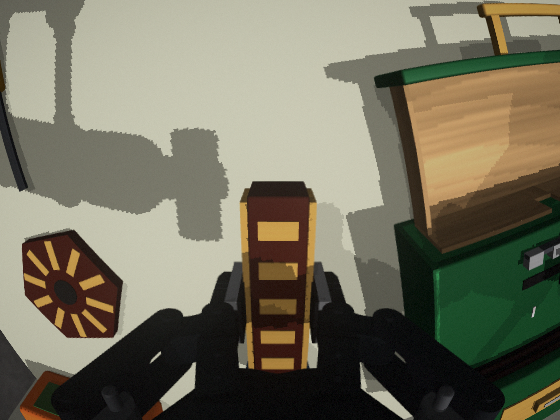

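Block is held squarely, tray at right. Carry it to the right slot of the tray.

```bash
python3 -m handwheel '[{"jaw":-1,"dx":0,"dy":0,"dz":0,"roll":-0.093},{"jaw":-1,"dx":0,"dy":0,"dz":0,"roll":-0.093},{"jaw":-1,"dx":0,"dy":0,"dz":0,"roll":-0.093},{"jaw":-1,"dx":2.1,"dy":21,"dz":0,"roll":0},{"jaw":-1,"dx":2.1,"dy":21,"dz":0,"roll":0},{"jaw":-1,"dx":2.1,"dy":21,"dz":0,"roll":0},{"jaw":-1,"dx":2.1,"dy":21,"dz":0,"roll":0},{"jaw":-1,"dx":2.1,"dy":21,"dz":0,"roll":0},{"jaw":-1,"dx":2.1,"dy":21,"dz":0,"roll":0},{"jaw":-1,"dx":2.1,"dy":21,"dz":0,"roll":0},{"jaw":-1,"dx":2.1,"dy":21,"dz":0,"roll":0},{"jaw":-1,"dx":0,"dy":0,"dz":0,"roll":0},{"jaw":-1,"dx":0,"dy":0,"dz":0,"roll":0},{"jaw":-1,"dx":0,"dy":0,"dz":0,"roll":0},{"jaw":-1,"dx":0,"dy":0,"dz":0,"roll":0}]'
python3 goal.py .558 -.110 .025 88; python3 blk.py w7 .12
```

```text
time_s: 19.0
tool_pos: [0.558, -0.1118, 0.1265]
eef_rot: [[-0.999, 0.035, -0.001], [0.035, 0.999, -0.0], [0.001, -0.0, -1.0]]
wrist_force: [-0.2, -0.4, -1.0]
gripper_width: 0.0288
gripper_force: 60.0
roll -0.001 then dx 0.0 dy 1.8 dz 101.5   in present axes dx,dy [-0.1  1.8] q6 -1.85 19.0
[ 0.558 -0.112  0.127] 19.0
0.79 [278.2, 265.5] [ 0.562 -0.11 ] -1.9 IoU 0.95
```

View pics/w7.png

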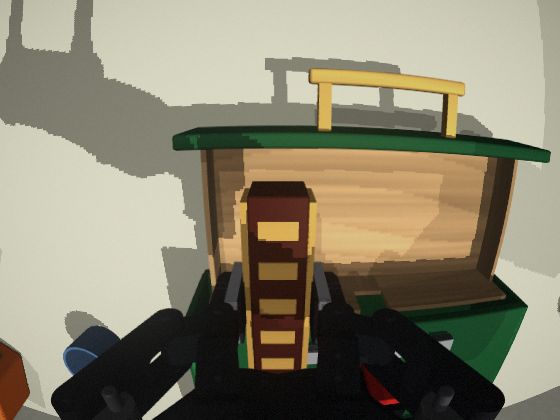

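Block hovers over the tray's right part: wall at column 215, block edge at 243, ends inside the panel. Lowering it.

```bash
python3 -m handwheel '[{"jaw":-1,"dx":0,"dy":1,"dz":20,"roll":0},{"jaw":-1,"dx":0,"dy":0,"dz":20,"roll":0},{"jaw":-1,"dx":0,"dy":0,"dz":20,"roll":0},{"jaw":-1,"dx":0,"dy":0,"dz":20,"roll":0},{"jaw":-1,"dx":0,"dy":0,"dz":12,"roll":0},{"jaw":-1,"dx":0,"dy":0,"dz":6,"roll":0},{"jaw":-1,"dx":0,"dy":0,"dz":4,"roll":0},{"jaw":-1,"dx":0,"dy":0,"dz":0,"roll":0},{"jaw":-1,"dx":0,"dy":0,"dz":0,"roll":0},{"jaw":-1,"dx":0,"dy":0,"dz":0,"roll":0}]'
```

```text
time_s: 19.93
tool_pos: [0.559, -0.1104, 0.0262]
eef_rot: [[-0.999, 0.035, 0.002], [0.035, 0.999, -0.001], [-0.002, -0.001, -1.0]]
wrist_force: [-0.8, -0.6, -1.3]
gripper_width: 0.0292
gripper_force: 60.1
```

```bash
python3 -m handwheel '[{"jaw":-1,"dx":0,"dy":0,"dz":2.5,"roll":0},{"jaw":-1,"dx":0,"dy":0,"dz":0,"roll":0},{"jaw":0.1,"dx":0,"dy":0,"dz":0,"roll":0},{"jaw":0.1,"dx":0,"dy":0,"dz":0,"roll":0},{"jaw":0.1,"dx":0,"dy":0,"dz":0,"roll":0},{"jaw":0.1,"dx":0,"dy":0,"dz":0,"roll":0},{"jaw":0.1,"dx":0,"dy":0,"dz":-15,"roll":0},{"jaw":0.1,"dx":0,"dy":0,"dz":-25,"roll":0},{"jaw":0.1,"dx":0,"dy":0,"dz":-30,"roll":0},{"jaw":0.1,"dx":0,"dy":0,"dz":-35,"roll":0},{"jaw":0.1,"dx":0,"dy":0,"dz":-35,"roll":0},{"jaw":1,"dx":0,"dy":0,"dz":-35,"roll":0.1},{"jaw":1,"dx":0,"dy":0,"dz":0,"roll":0.1},{"jaw":1,"dx":0,"dy":0,"dz":0,"roll":0.1},{"jaw":1,"dx":0,"dy":0,"dz":0,"roll":0.1},{"jaw":1,"dx":0,"dy":0,"dz":0,"roll":0}]'; python3 goal.py .435 .31 .2 65; python3 blk.py w8 .02
```

```text
time_s: 21.27
tool_pos: [0.5581, -0.11, 0.1982]
eef_rot: [[-0.906, 0.423, 0.001], [0.423, 0.906, -0.0], [-0.001, -0.0, -1.0]]
wrist_force: [-0.8, 0.2, -0.3]
gripper_width: 0.0853
gripper_force: 0.0
roll -0.0 then dx 289.1 dy 328.6 dz -1.8   in present axes dx,dy [289.1 328.6] q6 -1.45 21.2667
[ 0.558 -0.11   0.198] 21.2667
0.71 [539.0, 5.5] [0.444 0.305] 117.8 IoU 0.858
```

```bash
python3 -m handwheel '[{"jaw":1,"dx":26.3,"dy":30,"dz":0,"roll":0},{"jaw":1,"dx":26.3,"dy":30,"dz":0,"roll":0},{"jaw":1,"dx":26.3,"dy":30,"dz":0,"roll":0},{"jaw":1,"dx":26.3,"dy":30,"dz":0,"roll":0},{"jaw":1,"dx":26.3,"dy":30,"dz":0,"roll":0},{"jaw":1,"dx":26.3,"dy":30,"dz":0,"roll":0},{"jaw":1,"dx":26.3,"dy":30,"dz":0,"roll":0},{"jaw":1,"dx":26.3,"dy":30,"dz":0,"roll":0},{"jaw":1,"dx":26.3,"dy":30,"dz":0,"roll":0},{"jaw":1,"dx":26.3,"dy":30,"dz":0,"roll":0},{"jaw":1,"dx":26.3,"dy":30,"dz":0,"roll":0},{"jaw":1,"dx":0,"dy":0,"dz":0,"roll":0},{"jaw":1,"dx":0,"dy":0,"dz":0,"roll":0},{"jaw":1,"dx":0,"dy":0,"dz":0,"roll":0}]'; python3 blk.py w9
cat > scn.py <<'E'
import h,sys
from h import *
np.set_printoptions(precision=3,suppress=True)
for cam in sys.argv[1:]:
    a=snap(cam,cam+'_now.png')
    for o in outline_of('block1',cam):
        print(cam,round(o['score'],2),o['pixel'],'bench',at(a,o['pixel'],.02)[:2],'tray',at(a,o['pixel'],.04)[:2])
E
python3 scn.py scene side
```

```text
time_s: 22.53
tool_pos: [0.4346, 0.3108, 0.1974]
eef_rot: [[-0.908, 0.419, -0.0], [0.419, 0.908, -0.001], [-0.0, -0.001, -1.0]]
wrist_force: [-0.5, -0.1, -0.1]
gripper_width: 0.0855
gripper_force: 0.0
[0.435 0.311 0.197] 22.5333
0.74 [275.1, 181.1] [0.432 0.311] -25.6 IoU 0.962
0.65 [332.7, 275.1] [0.568 0.324] -13.4 IoU 0.934
scene 0.94 [263.4, 209.8] bench [ 0.549 -0.114] tray [ 0.559 -0.1  ]
scene 0.91 [364.6, 323.1] bench [0.568 0.328] tray [0.577 0.332]
scene 0.27 [229.2, 248.6] bench [ 0.709 -0.059] tray [ 0.715 -0.046]
side 0.7 [232.8, 187.9] bench [0.43  0.277] tray [0.43  0.247]
side 0.68 [273.9, 248.4] bench [ 0.554 -0.105] tray [ 0.552 -0.127]
side 0.48 [263.2, 181.4] bench [0.557 0.308] tray [0.555 0.278]
side 0.29 [338.7, 294.0] bench [ 0.726 -0.334] tray [ 0.721 -0.351]
```

```bash
python3 -m handwheel '[{"jaw":0.4,"dx":2,"dy":-1,"dz":35,"roll":0.012},{"jaw":0.4,"dx":0,"dy":0,"dz":35,"roll":0},{"jaw":0.4,"dx":0,"dy":0,"dz":35,"roll":0},{"jaw":0.4,"dx":0,"dy":0,"dz":30,"roll":0},{"jaw":0.4,"dx":0,"dy":0,"dz":20,"roll":0},{"jaw":0.4,"dx":0,"dy":0,"dz":15,"roll":0},{"jaw":0.4,"dx":0,"dy":0,"dz":12,"roll":0},{"jaw":0.4,"dx":0,"dy":0,"dz":6,"roll":0},{"jaw":0.4,"dx":0,"dy":0,"dz":0,"roll":0},{"jaw":0.4,"dx":0,"dy":0,"dz":0,"roll":0},{"jaw":0.4,"dx":0,"dy":0,"dz":0,"roll":0}]'
```

```text
time_s: 23.75
tool_pos: [0.4334, 0.3112, 0.0106]
eef_rot: [[-0.902, 0.432, 0.002], [0.432, 0.902, 0.001], [-0.001, 0.001, -1.0]]
wrist_force: [-0.7, -0.2, 0.5]
gripper_width: 0.0599
gripper_force: 0.0
```

```bash
python3 -m handwheel '[{"jaw":0.2,"dx":0,"dy":0,"dz":6.5,"roll":0},{"jaw":-1,"dx":0,"dy":0,"dz":0,"roll":0},{"jaw":-1,"dx":0,"dy":0,"dz":0,"roll":0},{"jaw":-1,"dx":0,"dy":0,"dz":0,"roll":0},{"jaw":-1,"dx":0,"dy":0,"dz":0,"roll":0},{"jaw":-1,"dx":0,"dy":0,"dz":0,"roll":0},{"jaw":-1,"dx":0,"dy":0,"dz":0,"roll":0}]' 60
python3 -m handwheel '[{"jaw":-1,"dx":0,"dy":0,"dz":-15,"roll":0},{"jaw":-1,"dx":0,"dy":0,"dz":-25,"roll":0},{"jaw":-1,"dx":0,"dy":0,"dz":-25,"roll":0},{"jaw":-1,"dx":0,"dy":0,"dz":-25,"roll":-0.1},{"jaw":-1,"dx":0,"dy":0,"dz":-25,"roll":-0.1},{"jaw":-1,"dx":0,"dy":0,"dz":-20,"roll":-0.1},{"jaw":-1,"dx":0,"dy":0,"dz":0,"roll":-0.1},{"jaw":-1,"dx":0,"dy":0,"dz":0,"roll":0},{"jaw":-1,"dx":0,"dy":0,"dz":0,"roll":0},{"jaw":-1,"dx":0,"dy":0,"dz":0,"roll":0}]'
python3 goal.py .561 -.035 .13 88
```

```text
time_s: 24.33
tool_pos: [0.4327, 0.3111, 0.0035]
eef_rot: [[-0.902, 0.432, 0.0], [0.432, 0.902, 0.0], [-0.0, 0.0, -1.0]]
wrist_force: [-0.4, -0.5, 3.7]
gripper_width: 0.0286
gripper_force: 60.3
time_s: 25.17
tool_pos: [0.4317, 0.3106, 0.1372]
eef_rot: [[-0.999, 0.049, -0.002], [0.049, 0.999, -0.001], [0.002, -0.001, -1.0]]
wrist_force: [-0.2, -0.2, -1.1]
gripper_width: 0.0292
gripper_force: 59.8
roll -0.014 then dx -141.3 dy -340.9 dz 7.2   in present axes dx,dy [-146.1 -338.9] q6 -1.03 25.1667
```

```bash
python3 -m handwheel '[{"jaw":-1,"dx":0,"dy":0,"dz":0,"roll":-0.014},{"jaw":-1,"dx":-12.8,"dy":-31,"dz":0,"roll":0},{"jaw":-1,"dx":-12.8,"dy":-31,"dz":0,"roll":0},{"jaw":-1,"dx":-12.8,"dy":-31,"dz":0,"roll":0},{"jaw":-1,"dx":-12.8,"dy":-31,"dz":0,"roll":0},{"jaw":-1,"dx":-12.8,"dy":-31,"dz":0,"roll":0},{"jaw":-1,"dx":-12.8,"dy":-31,"dz":0,"roll":0},{"jaw":-1,"dx":-12.8,"dy":-31,"dz":0,"roll":0},{"jaw":-1,"dx":-12.8,"dy":-31,"dz":0,"roll":0},{"jaw":-1,"dx":-12.8,"dy":-31,"dz":0,"roll":0},{"jaw":-1,"dx":-12.8,"dy":-31,"dz":0,"roll":0},{"jaw":-1,"dx":-12.8,"dy":-31,"dz":0,"roll":0},{"jaw":-1,"dx":0,"dy":0,"dz":0,"roll":0},{"jaw":-1,"dx":0,"dy":0,"dz":0,"roll":0},{"jaw":-1,"dx":0,"dy":0,"dz":0,"roll":0}]'
python3 goal.py .560 -.035 .024 88; python3 blk.py w10 .13
```

```text
time_s: 26.42
tool_pos: [0.5612, -0.034, 0.1373]
eef_rot: [[-0.999, 0.034, -0.002], [0.034, 0.999, 0.001], [0.002, 0.001, -1.0]]
wrist_force: [-0.4, 0.4, -1.6]
gripper_width: 0.0293
gripper_force: 60.1
roll 0.001 then dx 1.2 dy -1.0 dz 113.3   in present axes dx,dy [ 0.9 -1.1] q6 -1.72 26.4167
[ 0.561 -0.034  0.137] 26.4167
0.93 [277.5, 267.9] [ 0.562 -0.033] -1.8 IoU 0.964
0.74 [555.7, 226.7] [0.508 0.181] -20.6 IoU 0.959
0.71 [184.9, 206.3] [ 0.547 -0.083] -23.7 IoU 0.376
```

```bash
python3 -m handwheel '[{"jaw":-1,"dx":1,"dy":-1,"dz":20,"roll":0},{"jaw":-1,"dx":0,"dy":0,"dz":20,"roll":0},{"jaw":-1,"dx":0,"dy":0,"dz":20,"roll":0},{"jaw":-1,"dx":0,"dy":0,"dz":20,"roll":0},{"jaw":-1,"dx":0,"dy":0,"dz":15,"roll":0},{"jaw":-1,"dx":0,"dy":0,"dz":10,"roll":0},{"jaw":-1,"dx":0,"dy":0,"dz":7,"roll":0},{"jaw":-1,"dx":0,"dy":0,"dz":0,"roll":0},{"jaw":-1,"dx":0,"dy":0,"dz":0,"roll":0},{"jaw":-1,"dx":0,"dy":0,"dz":0,"roll":0}]'
```

```text
time_s: 27.35
tool_pos: [0.5619, -0.0352, 0.0272]
eef_rot: [[-0.999, 0.032, 0.002], [0.032, 0.999, -0.0], [-0.002, -0.0, -1.0]]
wrist_force: [-0.8, 0.3, -2.9]
gripper_width: 0.0286
gripper_force: 60.0
```

```bash
python3 -m handwheel '[{"jaw":-1,"dx":0,"dy":0,"dz":2.5,"roll":0},{"jaw":-1,"dx":0,"dy":0,"dz":0,"roll":0},{"jaw":0.1,"dx":0,"dy":0,"dz":0,"roll":0},{"jaw":0.1,"dx":0,"dy":0,"dz":0,"roll":0},{"jaw":0.1,"dx":0,"dy":0,"dz":0,"roll":0},{"jaw":0.1,"dx":0,"dy":0,"dz":0,"roll":0},{"jaw":0.1,"dx":0,"dy":0,"dz":-15,"roll":0},{"jaw":0.1,"dx":0,"dy":0,"dz":-25,"roll":0},{"jaw":0.1,"dx":0,"dy":0,"dz":-30,"roll":0},{"jaw":0.1,"dx":0,"dy":0,"dz":-35,"roll":0},{"jaw":0.1,"dx":0,"dy":0,"dz":-35,"roll":0},{"jaw":1,"dx":0,"dy":0,"dz":-35,"roll":0.1},{"jaw":1,"dx":0,"dy":0,"dz":0,"roll":0.1},{"jaw":1,"dx":0,"dy":0,"dz":0,"roll":0}]'; python3 goal.py .568 .324 .2 76.6
```

```text
time_s: 28.52
tool_pos: [0.5625, -0.0356, 0.2017]
eef_rot: [[-0.973, 0.232, 0.006], [0.232, 0.973, -0.001], [-0.006, 0.0, -1.0]]
wrist_force: [0.0, 0.7, -0.2]
gripper_width: 0.0804
gripper_force: 0.0
roll -0.001 then dx 78.0 dy 351.1 dz 1.7   in present axes dx,dy [ 78.2 351.1] q6 -1.52 28.5167
```

```bash
python3 -m handwheel '[{"jaw":1,"dx":7.8,"dy":35,"dz":0,"roll":0},{"jaw":1,"dx":7.8,"dy":35,"dz":0,"roll":0},{"jaw":1,"dx":7.8,"dy":35,"dz":0,"roll":0},{"jaw":1,"dx":7.8,"dy":35,"dz":0,"roll":0},{"jaw":1,"dx":7.8,"dy":35,"dz":0,"roll":0},{"jaw":1,"dx":7.8,"dy":35,"dz":0,"roll":0},{"jaw":1,"dx":7.8,"dy":35,"dz":0,"roll":0},{"jaw":1,"dx":7.8,"dy":35,"dz":0,"roll":0},{"jaw":1,"dx":7.8,"dy":35,"dz":0,"roll":0},{"jaw":1,"dx":7.8,"dy":35,"dz":0,"roll":0},{"jaw":1,"dx":0,"dy":0,"dz":0,"roll":0},{"jaw":1,"dx":0,"dy":0,"dz":0,"roll":0},{"jaw":1,"dx":0,"dy":0,"dz":0,"roll":0}]'; python3 blk.py w11; python3 scn.py scene side
```

```text
time_s: 29.6
tool_pos: [0.565, 0.3226, 0.1971]
eef_rot: [[-0.974, 0.229, -0.003], [0.229, 0.974, -0.002], [0.002, -0.003, -1.0]]
wrist_force: [-0.8, 0.0, -0.9]
gripper_width: 0.0855
gripper_force: 0.0
[0.565 0.323 0.197] 29.6
0.82 [276.8, 184.3] [0.566 0.325] -13.3 IoU 0.956
0.78 [21.1, 250.8] [ 0.567 -0.06 ] -2.6 IoU 0.936
0.77 [3.6, 271.8] [ 0.568 -0.142] -0.9 IoU 0.969
scene 0.73 [260.5, 211.1] bench [ 0.559 -0.115] tray [ 0.568 -0.101]
scene 0.69 [368.0, 324.1] bench [0.563 0.335] tray [0.573 0.338]
scene 0.62 [275.1, 226.3] bench [ 0.559 -0.042] tray [ 0.569 -0.03 ]
scene 0.48 [256.1, 232.2] bench [ 0.616 -0.059] tray [ 0.624 -0.046]
side 0.82 [275.6, 243.4] bench [ 0.563 -0.081] tray [ 0.561 -0.103]
side 0.75 [261.2, 181.7] bench [0.549 0.306] tray [0.547 0.277]
side 0.57 [273.7, 233.3] bench [ 0.563 -0.027] tray [ 0.56 -0.05]
side 0.25 [272.1, 229.2] bench [ 0.56  -0.003] tray [ 0.557 -0.027]
```

View pics/w11.png

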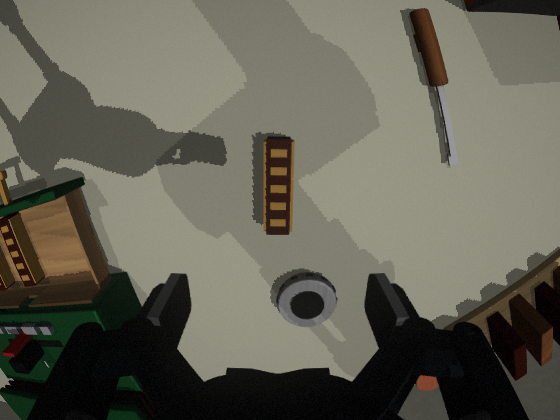

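The last block is at (278,185), mid-fingers. The pitch pipe (306,298) is clear, and two blocks are visible in the tray at left. Grasping.

```bash
python3 -m handwheel '[{"jaw":0.4,"dx":0,"dy":2,"dz":35,"roll":0},{"jaw":0.4,"dx":0,"dy":0,"dz":35,"roll":0},{"jaw":0.4,"dx":0,"dy":0,"dz":35,"roll":0},{"jaw":0.4,"dx":0,"dy":0,"dz":30,"roll":0},{"jaw":0.4,"dx":0,"dy":0,"dz":20,"roll":0},{"jaw":0.4,"dx":0,"dy":0,"dz":15,"roll":0},{"jaw":0.4,"dx":0,"dy":0,"dz":12,"roll":0},{"jaw":0.4,"dx":0,"dy":0,"dz":6,"roll":0},{"jaw":0.4,"dx":0,"dy":0,"dz":0,"roll":0},{"jaw":0.4,"dx":0,"dy":0,"dz":0,"roll":0},{"jaw":0.4,"dx":0,"dy":0,"dz":0,"roll":0}]'
```

```text
time_s: 30.82
tool_pos: [0.5674, 0.3255, 0.0121]
eef_rot: [[-0.973, 0.231, 0.002], [0.231, 0.973, 0.001], [-0.002, 0.001, -1.0]]
wrist_force: [0.4, 0.1, -0.1]
gripper_width: 0.0599
gripper_force: 0.0
```

```bash
python3 -m handwheel '[{"jaw":0.2,"dx":0,"dy":0,"dz":8,"roll":0},{"jaw":-1,"dx":0,"dy":0,"dz":0,"roll":0},{"jaw":-1,"dx":0,"dy":0,"dz":0,"roll":0},{"jaw":-1,"dx":0,"dy":0,"dz":0,"roll":0},{"jaw":-1,"dx":0,"dy":0,"dz":0,"roll":0},{"jaw":-1,"dx":0,"dy":0,"dz":0,"roll":0},{"jaw":-1,"dx":0,"dy":0,"dz":0,"roll":0}]' 60
python3 -m handwheel '[{"jaw":-1,"dx":0,"dy":0,"dz":-15,"roll":0},{"jaw":-1,"dx":0,"dy":0,"dz":-25,"roll":0},{"jaw":-1,"dx":0,"dy":0,"dz":-25,"roll":0},{"jaw":-1,"dx":0,"dy":0,"dz":-25,"roll":-0.1},{"jaw":-1,"dx":0,"dy":0,"dz":-25,"roll":-0.1},{"jaw":-1,"dx":0,"dy":0,"dz":-20,"roll":0},{"jaw":-1,"dx":0,"dy":0,"dz":0,"roll":0},{"jaw":-1,"dx":0,"dy":0,"dz":0,"roll":0},{"jaw":-1,"dx":0,"dy":0,"dz":0,"roll":0}]'
python3 goal.py .563 .040 .13 88
```

```text
time_s: 31.4
tool_pos: [0.5664, 0.3252, 0.0029]
eef_rot: [[-0.973, 0.231, 0.0], [0.231, 0.973, 0.0], [-0.0, 0.0, -1.0]]
wrist_force: [0.6, 1.0, 0.8]
gripper_width: 0.0285
gripper_force: 60.4
time_s: 32.15
tool_pos: [0.5655, 0.3248, 0.1364]
eef_rot: [[-0.999, 0.033, -0.002], [0.033, 0.999, -0.001], [0.002, -0.001, -1.0]]
wrist_force: [-0.8, -0.3, -2.1]
gripper_width: 0.0289
gripper_force: 60.1
roll 0.002 then dx -7.5 dy -284.7 dz 6.4   in present axes dx,dy [  -6.9 -284.7] q6 -1.12 32.15
```

```bash
python3 -m handwheel '[{"jaw":-1,"dx":-0.7,"dy":-28.5,"dz":0,"roll":0},{"jaw":-1,"dx":-0.7,"dy":-28.5,"dz":0,"roll":0},{"jaw":-1,"dx":-0.7,"dy":-28.5,"dz":0,"roll":0},{"jaw":-1,"dx":-0.7,"dy":-28.5,"dz":0,"roll":0},{"jaw":-1,"dx":-0.7,"dy":-28.5,"dz":0,"roll":0},{"jaw":-1,"dx":-0.7,"dy":-28.5,"dz":0,"roll":0},{"jaw":-1,"dx":-0.7,"dy":-28.5,"dz":0,"roll":0},{"jaw":-1,"dx":-0.7,"dy":-28.5,"dz":0,"roll":0},{"jaw":-1,"dx":-0.7,"dy":-28.5,"dz":0,"roll":0},{"jaw":-1,"dx":-0.7,"dy":-28.5,"dz":0,"roll":0},{"jaw":-1,"dx":0,"dy":0,"dz":0,"roll":0},{"jaw":-1,"dx":0,"dy":0,"dz":0,"roll":0},{"jaw":-1,"dx":0,"dy":0,"dz":0,"roll":0}]'
python3 goal.py .563 .040 .024 88; python3 blk.py w12 .13
```

```text
time_s: 33.23
tool_pos: [0.5631, 0.0404, 0.1364]
eef_rot: [[-0.999, 0.034, -0.003], [0.034, 0.999, 0.001], [0.003, 0.001, -1.0]]
wrist_force: [-0.3, -0.6, -1.2]
gripper_width: 0.0287
gripper_force: 60.1
roll 0.001 then dx 0.1 dy -0.4 dz 112.4   in present axes dx,dy [-0.2 -0.5] q6 -1.59 33.2333
[0.563 0.04  0.136] 33.2333
0.62 [106.0, 208.1] [ 0.547 -0.055] -32.0 IoU 0.367
0.59 [186.5, 207.8] [ 0.548 -0.008] -23.6 IoU 0.372
0.56 [278.7, 269.5] [0.565 0.042] -1.6 IoU 0.962
```

View pics/w12.png

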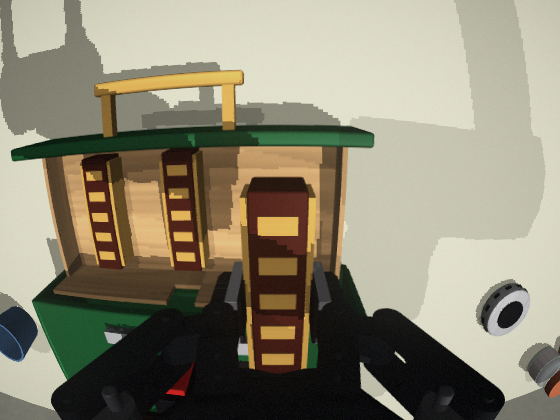

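Both placed blocks, (105,210) and (183,210), lie flat inside the tray. The third hovers over the free left part, so I lower and release it.

```bash
python3 -m handwheel '[{"jaw":-1,"dx":0,"dy":0,"dz":20,"roll":0},{"jaw":-1,"dx":0,"dy":0,"dz":20,"roll":0},{"jaw":-1,"dx":0,"dy":0,"dz":20,"roll":0},{"jaw":-1,"dx":0,"dy":0,"dz":20,"roll":0},{"jaw":-1,"dx":0,"dy":0,"dz":15,"roll":0},{"jaw":-1,"dx":0,"dy":0,"dz":9,"roll":0},{"jaw":-1,"dx":0,"dy":0,"dz":5,"roll":0},{"jaw":-1,"dx":0,"dy":0,"dz":0,"roll":0},{"jaw":-1,"dx":0,"dy":0,"dz":0,"roll":0},{"jaw":-1,"dx":0,"dy":0,"dz":0,"roll":0}]'
```

```text
time_s: 34.17
tool_pos: [0.5649, 0.0403, 0.0297]
eef_rot: [[-0.999, 0.032, 0.002], [0.032, 0.999, -0.0], [-0.002, -0.0, -1.0]]
wrist_force: [-0.8, -1.1, -1.2]
gripper_width: 0.0289
gripper_force: 60.1
```

```bash
python3 -m handwheel '[{"jaw":-1,"dx":0,"dy":0,"dz":4,"roll":0},{"jaw":-1,"dx":0,"dy":0,"dz":0,"roll":0},{"jaw":-1,"dx":0,"dy":0,"dz":0,"roll":0},{"jaw":0.1,"dx":0,"dy":0,"dz":0,"roll":0},{"jaw":0.1,"dx":0,"dy":0,"dz":0,"roll":0},{"jaw":0.1,"dx":0,"dy":0,"dz":0,"roll":0},{"jaw":0.1,"dx":0,"dy":0,"dz":0,"roll":0},{"jaw":0.1,"dx":0,"dy":0,"dz":-15,"roll":0},{"jaw":0.1,"dx":0,"dy":0,"dz":-25,"roll":0},{"jaw":0.1,"dx":0,"dy":0,"dz":-30,"roll":0},{"jaw":0.1,"dx":0,"dy":0,"dz":-35,"roll":0},{"jaw":0.1,"dx":0,"dy":0,"dz":-35,"roll":0},{"jaw":0.1,"dx":0,"dy":0,"dz":-35,"roll":0},{"jaw":0.1,"dx":0,"dy":0,"dz":0,"roll":0},{"jaw":0.1,"dx":0,"dy":0,"dz":0,"roll":0}]'
python3 -m handwheel '[{"jaw":-0.4,"dx":0,"dy":0,"dz":0,"roll":0.1208},{"jaw":-0.4,"dx":0,"dy":0,"dz":0,"roll":0.1208},{"jaw":-0.4,"dx":0,"dy":0,"dz":0,"roll":0.1208},{"jaw":-0.4,"dx":0,"dy":0,"dz":0,"roll":0.1208},{"jaw":-0.4,"dx":0,"dy":0,"dz":0,"roll":0.1208},{"jaw":-0.4,"dx":0,"dy":0,"dz":0,"roll":0.1208},{"jaw":-0.4,"dx":0,"dy":0,"dz":0,"roll":0.1208},{"jaw":-0.4,"dx":0,"dy":0,"dz":0,"roll":0.1208},{"jaw":-0.4,"dx":0,"dy":0,"dz":0,"roll":0.1208},{"jaw":-0.4,"dx":0,"dy":0,"dz":0,"roll":0.1208},{"jaw":-0.4,"dx":0,"dy":0,"dz":0,"roll":0.1208},{"jaw":-0.4,"dx":0,"dy":0,"dz":0,"roll":0.1208},{"jaw":-0.4,"dx":0,"dy":0,"dz":0,"roll":0.1208},{"jaw":-0.4,"dx":0,"dy":0,"dz":0,"roll":0},{"jaw":-0.4,"dx":0,"dy":0,"dz":0,"roll":0}]'
python3 goal.py .4585 -.0317 .135 -2; python3 scn.py scene side; python3 blk.py w13 .02
```

```text
time_s: 35.42
tool_pos: [0.5655, 0.04, 0.2025]
eef_rot: [[-0.999, 0.033, 0.006], [0.033, 0.999, -0.0], [-0.006, -0.0, -1.0]]
wrist_force: [0.0, 0.7, -0.5]
gripper_width: 0.047
gripper_force: 0.0
time_s: 36.67
tool_pos: [0.5632, 0.0401, 0.1983]
eef_rot: [[0.029, 1.0, -0.003], [1.0, -0.029, 0.0], [-0.0, -0.003, -1.0]]
wrist_force: [0.2, -0.5, -0.9]
gripper_width: 0.0254
gripper_force: 0.0
roll 0.006 then dx -75.4 dy -102.1 dz 63.3   in present axes dx,dy [ -74.9 -102.3] q6 -0.02 36.6667
scene 0.95 [260.7, 212.9] bench [ 0.563 -0.109] tray [ 0.572 -0.096]
scene 0.77 [274.5, 228.3] bench [ 0.565 -0.037] tray [ 0.574 -0.026]
scene 0.72 [294.3, 243.1] bench [0.553 0.039] tray [0.562 0.049]
side 0.81 [273.5, 234.5] bench [ 0.561 -0.033] tray [ 0.559 -0.056]
side 0.76 [269.6, 219.8] bench [0.556 0.051] tray [0.554 0.027]
side 0.59 [273.6, 245.7] bench [ 0.555 -0.092] tray [ 0.553 -0.114]
side 0.43 [272.3, 239.7] bench [ 0.554 -0.06 ] tray [ 0.552 -0.083]
[0.564 0.04  0.199] 36.8667
0.86 [277.8, 260.2] [ 0.561 -0.035] -1.4 IoU 0.79
0.74 [277.1, 191.3] [0.564 0.041] -1.8 IoU 0.917
0.62 [275.8, 315.0] [ 0.567 -0.111] -8.5 IoU 0.568
```

View pics/w13.png

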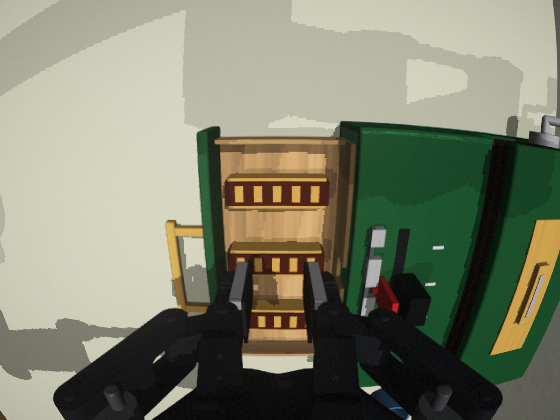

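All three blocks, (277,192), (277,260) and (277,318), lie flat between the tray walls. Next is the handle, to push the tray shut.

```bash
python3 -m handwheel '[{"jaw":-0.4,"dx":0,"dy":0,"dz":0,"roll":0.006},{"jaw":-0.4,"dx":-19,"dy":-25.5,"dz":4,"roll":0},{"jaw":-0.4,"dx":-19,"dy":-25.5,"dz":4,"roll":0},{"jaw":-0.4,"dx":-19,"dy":-25.5,"dz":25,"roll":0},{"jaw":-0.4,"dx":-18,"dy":-25.5,"dz":30,"roll":0},{"jaw":-0.4,"dx":0,"dy":0,"dz":0,"roll":0},{"jaw":-0.4,"dx":0,"dy":0,"dz":0,"roll":0},{"jaw":-0.4,"dx":0,"dy":0,"dz":0,"roll":0},{"jaw":-0.4,"dx":0,"dy":0,"dz":0,"roll":0}]'; python3 goal.py .459 -.0317 .045 -2
```

```text
time_s: 37.72
tool_pos: [0.4626, -0.0305, 0.1392]
eef_rot: [[0.038, 0.999, 0.004], [0.999, -0.038, -0.001], [-0.001, 0.004, -1.0]]
wrist_force: [0.4, 0.2, -0.8]
gripper_width: 0.0255
gripper_force: 0.0
roll -0.003 then dx -1.3 dy -3.5 dz 94.2   in present axes dx,dy [-1.3 -3.9] q6 -0.18 37.7167
```

```bash
python3 -m handwheel '[{"jaw":-0.4,"dx":-1,"dy":-1.5,"dz":0,"roll":0},{"jaw":-0.4,"dx":0,"dy":0,"dz":0,"roll":0},{"jaw":-0.4,"dx":0,"dy":0,"dz":0,"roll":0}]'
```

```text
time_s: 37.97
tool_pos: [0.4597, -0.0311, 0.1385]
eef_rot: [[0.038, 0.999, 0.001], [0.999, -0.038, -0.0], [-0.0, 0.001, -1.0]]
wrist_force: [-0.1, -0.1, -0.4]
gripper_width: 0.0256
gripper_force: 0.0
```

```bash
python3 -m handwheel '[{"jaw":-0.4,"dx":0,"dy":-1,"dz":20,"roll":0},{"jaw":-0.4,"dx":0,"dy":0,"dz":20,"roll":0},{"jaw":-0.4,"dx":0,"dy":0,"dz":20,"roll":0},{"jaw":-0.4,"dx":0,"dy":0,"dz":20,"roll":0},{"jaw":-0.4,"dx":0,"dy":0,"dz":11,"roll":0},{"jaw":-0.4,"dx":0,"dy":0,"dz":0,"roll":0},{"jaw":-0.4,"dx":0,"dy":0,"dz":0,"roll":0},{"jaw":-1,"dx":0,"dy":0,"dz":0,"roll":0},{"jaw":-1,"dx":0,"dy":0,"dz":0,"roll":0},{"jaw":-1,"dx":0,"dy":0,"dz":0,"roll":0},{"jaw":-1,"dx":0,"dy":0,"dz":0,"roll":0},{"jaw":-1,"dx":0,"dy":0,"dz":0,"roll":0}]' 40
```

```text
time_s: 38.97
tool_pos: [0.4586, -0.0314, 0.0479]
eef_rot: [[0.038, 0.999, 0.002], [0.999, -0.038, -0.001], [-0.0, 0.002, -1.0]]
wrist_force: [-0.1, -0.2, 4.9]
gripper_width: 0.0092
gripper_force: 40.6
```

```bash
python3 -m handwheel '[{"jaw":-1,"dx":0,"dy":4,"dz":0,"roll":0},{"jaw":-1,"dx":0,"dy":7,"dz":0,"roll":0},{"jaw":-1,"dx":0,"dy":9,"dz":0,"roll":0},{"jaw":-1,"dx":0,"dy":9,"dz":0,"roll":0},{"jaw":-1,"dx":0,"dy":9,"dz":0,"roll":0},{"jaw":-1,"dx":0,"dy":9,"dz":0,"roll":0},{"jaw":-1,"dx":0,"dy":9,"dz":0,"roll":0},{"jaw":-1,"dx":0,"dy":9,"dz":0,"roll":0},{"jaw":-1,"dx":0,"dy":9,"dz":0,"roll":0},{"jaw":-1,"dx":0,"dy":9,"dz":0,"roll":0},{"jaw":-1,"dx":0,"dy":9,"dz":0,"roll":0},{"jaw":-1,"dx":0,"dy":9,"dz":0,"roll":0},{"jaw":-1,"dx":0,"dy":8,"dz":0,"roll":0},{"jaw":-1,"dx":0,"dy":7,"dz":0,"roll":0},{"jaw":-1,"dx":0,"dy":5,"dz":0,"roll":0},{"jaw":-1,"dx":0,"dy":4,"dz":0,"roll":0},{"jaw":-1,"dx":0,"dy":2,"dz":0,"roll":0},{"jaw":-1,"dx":0,"dy":0,"dz":0,"roll":0},{"jaw":-1,"dx":0,"dy":0,"dz":0,"roll":0},{"jaw":-1,"dx":0,"dy":0,"dz":0,"roll":0}]'
```

```text
time_s: 40.63
tool_pos: [0.583, -0.0354, 0.0479]
eef_rot: [[0.038, 0.999, -0.003], [0.999, -0.038, 0.001], [0.001, -0.003, -1.0]]
wrist_force: [-4.8, 1.6, 9.2]
gripper_width: 0.0088
gripper_force: 41.1
```

```bash
python3 -m handwheel '[{"jaw":-1,"dx":0,"dy":2,"dz":0,"roll":0},{"jaw":-1,"dx":0,"dy":1,"dz":0,"roll":0},{"jaw":-1,"dx":0,"dy":0,"dz":0,"roll":0},{"jaw":-1,"dx":0,"dy":0,"dz":0,"roll":0},{"jaw":-1,"dx":0,"dy":0,"dz":0,"roll":0}]'
```

```text
time_s: 41.05
tool_pos: [0.583, -0.0354, 0.0478]
eef_rot: [[0.038, 0.999, -0.009], [0.999, -0.038, 0.001], [0.001, -0.009, -1.0]]
wrist_force: [-9.4, 2.7, 12.8]
gripper_width: 0.0087
gripper_force: 41.7
```

Tray shut against its stop. Release, lift and go back to the slide.

```bash
python3 -m handwheel '[{"jaw":-1,"dx":0,"dy":-4,"dz":0,"roll":0},{"jaw":-0.4,"dx":0,"dy":0,"dz":0,"roll":0},{"jaw":-0.4,"dx":0,"dy":0,"dz":0,"roll":0},{"jaw":-0.4,"dx":0,"dy":0,"dz":0,"roll":0},{"jaw":-0.4,"dx":0,"dy":0,"dz":-20,"roll":0},{"jaw":-0.4,"dx":0,"dy":0,"dz":-25,"roll":0},{"jaw":-0.4,"dx":0,"dy":0,"dz":-30,"roll":0},{"jaw":1,"dx":0,"dy":0,"dz":-30,"roll":0},{"jaw":1,"dx":0,"dy":0,"dz":-25,"roll":0},{"jaw":1,"dx":0,"dy":0,"dz":0,"roll":0},{"jaw":1,"dx":0,"dy":0,"dz":0,"roll":0},{"jaw":1,"dx":0,"dy":0,"dz":0,"roll":0}]'; python3 goal.py .676 -.040 .17 -2; python3 scn.py scene; python3 look.py w14 | grep -v block
```

```text
time_s: 42.05
tool_pos: [0.583, -0.036, 0.1761]
eef_rot: [[0.039, 0.999, -0.001], [0.999, -0.039, 0.0], [0.0, -0.001, -1.0]]
wrist_force: [-0.1, -0.7, -0.4]
gripper_width: 0.084
gripper_force: 0.0
roll -0.004 then dx -0.7 dy 93.0 dz 6.1   in present axes dx,dy [-0.4 93. ] q6 -0.14 42.05
scene 0.71 [268.9, 221.8] bench [ 0.564 -0.067] tray [ 0.573 -0.054]
[ 0.583 -0.036  0.175] [-0.181  0.326  1.574 -0.     1.244 -0.142] 42.15 [ 0.039  0.999 -0.003]
tray_handle 0.56 [318.8, 187.0] [ 0.618 -0.018  0.065] [ 0.605 -0.04 ] 290.67529296875 51.10430908203125 88.18405151367188
wind_slide 0.67 [403.9, 232.5] [ 0.664 -0.029  0.138] [ 0.663 -0.031] 52.75614547729492 41.609989166259766 -2.1478195190429688
latch_tab 0.76 [381.4, 234.1] [ 0.649 -0.03   0.138] [ 0.652 -0.03 ] 41.01032638549805 18.205110549926758 -57.5677490234375
comb 0.76 [362.4, 209.1] [ 0.646 -0.026  0.099] [ 0.647 -0.038] 124.31720733642578 14.512304306030273 88.0315170288086
```

```bash
python3 -m handwheel '[{"jaw":1,"dx":0,"dy":18.5,"dz":0,"roll":0},{"jaw":1,"dx":0,"dy":18.5,"dz":0,"roll":0},{"jaw":1,"dx":0,"dy":18.5,"dz":0,"roll":0},{"jaw":1,"dx":0,"dy":18.5,"dz":0,"roll":0},{"jaw":1,"dx":0,"dy":18.5,"dz":0,"roll":0},{"jaw":1,"dx":0,"dy":0,"dz":20,"roll":0},{"jaw":1,"dx":0,"dy":0,"dz":20,"roll":0},{"jaw":1,"dx":0,"dy":0,"dz":15,"roll":0},{"jaw":1,"dx":0,"dy":0,"dz":12,"roll":0},{"jaw":1,"dx":0,"dy":0,"dz":0,"roll":0},{"jaw":1,"dx":0,"dy":0,"dz":0,"roll":0},{"jaw":1,"dx":0,"dy":0,"dz":0,"roll":0},{"jaw":1,"dx":0,"dy":0,"dz":0,"roll":0}]'; python3 goal.py .6755 -.040 .1045 -2
```

```text
time_s: 43.53
tool_pos: [0.6769, -0.0397, 0.1114]
eef_rot: [[0.038, 0.999, 0.003], [0.999, -0.038, -0.001], [-0.0, 0.003, -1.0]]
wrist_force: [-0.2, -0.1, 0.1]
gripper_width: 0.0854
gripper_force: 0.0
roll -0.004 then dx -0.3 dy -1.4 dz 6.9   in present axes dx,dy [-0.3 -1.4] q6 -0.12 43.5333
```

```bash
python3 -m handwheel '[{"jaw":-1,"dx":0,"dy":-1,"dz":5,"roll":0},{"jaw":-1,"dx":0,"dy":0,"dz":0,"roll":0},{"jaw":-1,"dx":0,"dy":0,"dz":0,"roll":0},{"jaw":-1,"dx":0,"dy":0,"dz":0,"roll":0},{"jaw":-1,"dx":0,"dy":0,"dz":0,"roll":0},{"jaw":-1,"dx":0,"dy":0,"dz":0,"roll":0},{"jaw":-1,"dx":0,"dy":0,"dz":0,"roll":0},{"jaw":-1,"dx":0,"dy":0,"dz":0,"roll":0},{"jaw":-1,"dx":0,"dy":0,"dz":0,"roll":0},{"jaw":-1,"dx":0,"dy":0,"dz":0,"roll":0}]' 40
python3 -m handwheel '[{"jaw":-1,"dx":5,"dy":0,"dz":0,"roll":0},{"jaw":-1,"dx":5,"dy":0,"dz":0,"roll":0},{"jaw":-1,"dx":5,"dy":0,"dz":0,"roll":0},{"jaw":-1,"dx":5,"dy":0,"dz":0,"roll":0},{"jaw":-1,"dx":5,"dy":0,"dz":0,"roll":0},{"jaw":-1,"dx":5,"dy":0,"dz":0,"roll":0},{"jaw":-1,"dx":5,"dy":0,"dz":0,"roll":0},{"jaw":-1,"dx":5,"dy":0,"dz":0,"roll":0},{"jaw":-1,"dx":1,"dy":0,"dz":0,"roll":0},{"jaw":-1,"dx":0,"dy":0,"dz":0,"roll":0},{"jaw":-1,"dx":0,"dy":0,"dz":0,"roll":0},{"jaw":-1,"dx":0,"dy":0,"dz":0,"roll":0}]'
```

```text
time_s: 44.37
tool_pos: [0.676, -0.0396, 0.1057]
eef_rot: [[0.038, 0.999, 0.002], [0.999, -0.038, -0.0], [-0.0, 0.002, -1.0]]
wrist_force: [2.0, 1.8, 5.3]
gripper_width: 0.0249
gripper_force: 43.9
time_s: 45.37
tool_pos: [0.6773, -0.0003, 0.1057]
eef_rot: [[0.038, 0.999, 0.002], [0.999, -0.038, -0.003], [-0.003, 0.002, -1.0]]
wrist_force: [1.8, -3.1, 5.6]
gripper_width: 0.0248
gripper_force: 43.7
```

```bash
python3 -m handwheel '[{"jaw":1,"dx":0,"dy":0,"dz":0,"roll":0},{"jaw":1,"dx":0,"dy":0,"dz":0,"roll":0},{"jaw":1,"dx":0,"dy":0,"dz":0,"roll":0},{"jaw":1,"dx":0,"dy":0,"dz":0,"roll":0},{"jaw":1,"dx":0,"dy":0,"dz":0,"roll":0},{"jaw":1,"dx":0,"dy":0,"dz":0,"roll":0},{"jaw":1,"dx":0,"dy":-8,"dz":-25,"roll":0},{"jaw":1,"dx":0,"dy":-8,"dz":-25,"roll":0},{"jaw":1,"dx":0,"dy":-8,"dz":-25,"roll":0},{"jaw":1,"dx":0,"dy":-8,"dz":-25,"roll":0},{"jaw":1,"dx":0,"dy":-10,"dz":0,"roll":0},{"jaw":1,"dx":0,"dy":-10,"dz":0,"roll":0},{"jaw":1,"dx":0,"dy":-10,"dz":0,"roll":0},{"jaw":1,"dx":0,"dy":0,"dz":0,"roll":0},{"jaw":1,"dx":0,"dy":0,"dz":0,"roll":0}]'
python3 look.py w15
python3 - <<'E'
import cv2; a=cv2.imread('pics/w15.png'); cv2.imwrite('pics/w15c.png',cv2.resize(a[80:320,180:460],(0,0),fx=2.4,fy=2.4))
E
```

```text
time_s: 46.62
tool_pos: [0.6135, 0.0039, 0.2037]
eef_rot: [[0.038, 0.999, -0.002], [0.999, -0.038, 0.0], [0.0, -0.002, -1.0]]
wrist_force: [1.2, 0.0, 0.1]
gripper_width: 0.0853
gripper_force: 0.0
[0.613 0.004 0.204] [-0.107  0.35   1.464 -0.     1.33  -0.068] 46.6167 [ 0.038  0.999 -0.002]
tray_handle 0.89 [283.5, 222.2] [ 0.62  -0.018  0.065] [ 0.604 -0.042] 290.0216369628906 50.99082565307617 88.47959899902344
wind_slide 0.73 [357.0, 221.0] [0.671 0.009 0.138] [0.669 0.008] 45.65701675415039 40.71363067626953 -2.7056045532226562
latch_tab 0.73 [287.6, 221.5] [0.622 0.01  0.138] [ 0.608 -0.007] 213.51377868652344 36.33710861206055 88.21051025390625
latch_tab 0.61 [334.9, 220.3] [0.655 0.01  0.138] [0.656 0.008] 39.21562194824219 14.935909271240234 -69.38444709777832
comb 0.68 [317.9, 243.9] [ 0.648 -0.026  0.099] [ 0.647 -0.038] 125.6689682006836 13.066426277160645 87.92237854003906
```

View pics/w15c.png

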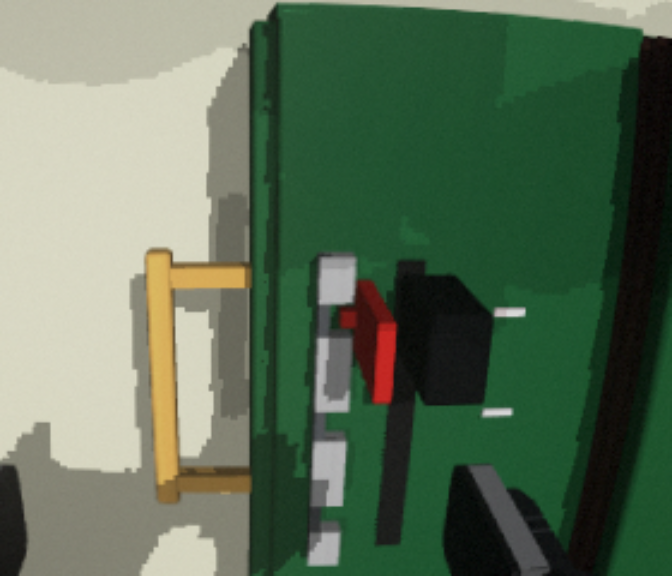

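The tab tooth (347,318) sits in the last gap with the tab sprung out, the slide is at its end, and the tray is shut.

```bash
python3 -c "
from cell import ctrl
print(ctrl.hand_in())"
```

```text
the job is handed in; nothing more can be done
None
```

The job is handed in: all three reed blocks found lie flat in the tray, the tray is shut, and the slide is latched in sound (last camera checks; no verdict was returned).

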